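Put the scoops and pens away in the counter drawer

TASK

Tidy the counter for closing: pull open the drawer of the low wooden unit and put every coffee scoop from the wooden caddy into the drawer's wider left compartment and every pen or marker into its narrower right compartment (left and right as you face the drawer). Then push the drawer fully shut, and leave everything else on the counter where it stands.

Things in the scene. Friction and masses are not known exactly. Their poses are not given: they have to be found in the camera images.
- unit_drawer0 (a joint): How far the drawer is pulled out, m: 0 = fully shut, grows as it comes out towards the robot, end stop at 0.190. It starts shut or up to 0.03 out. It slides with about 1 N of friction and stays where it is left.
- unit_front (a point): Middle of the front face's lower edge of a low wooden drawer unit fixed to the counter, 270 deep x 300 wide x 100 high, with one drawer. The point's x points into the unit (away from the robot), y to its left; the drawer slides out along its -x. Position and yaw vary.
- drawer_handle (a point): Middle of the steel bar handle of the drawer (moves with the drawer). The bar is 11 thick, 120 long along the unit front's y, level, 62 above the counter, 35 in front of the drawer's front panel (29 clear between bar and panel, held by a post near each end) and 38 below the unit's top. The panel reaches from 13 to 86 above the counter.
- drawer_floor (a point): Centre of the drawer's inside floor (moves with it), 22 above the counter; x away from the robot, y left. Inside 225 (x) x 258 (y), 56 deep; a divider along x at y = -0.027, 6 thick, 44 high, leaves a left part 153 wide and a right part 99 wide. Open from above only from x = -0.112 to x = -0.118 + the joint's value; the rest is under the unit's top, 66 above the floor. The handle bar is at x = -0.169.
- caddy: Open light-wood caddy fixed to the counter, 384 (its x) x 184 (its y) x 22 high, walls and floor 4 thick, origin at the centre of its underside. Dividers 19 high (above the counter) make five compartments, each 72 (x) x 176 (y), centred at x = -0.152, -0.076, 0, 0.076, 0.152. Its yaw varies about -0.7. At first each item lies along a compartment of its own; which is where varies.
- scoop_1: Coffee scoop lying flat, 130 long (its x): round steel bowl 50 across and 22 high centred at its x = +0.040, and a straight wooden handle 13 wide (its y) and 10 high from x = -0.065 to +0.015. Origin midway along it, at its underside, under the handle, near its centre of mass. None if it is not there this time.
- scoop_2: Coffee scoop lying flat, 130 long (its x): round steel bowl 50 across and 22 high centred at its x = +0.040, and a straight wooden handle 13 wide (its y) and 10 high from x = -0.065 to +0.015. Origin midway along it, at its underside, under the handle, near its centre of mass. None if it is not there this time.
- scoop_3: Coffee scoop lying flat, 130 long (its x): round steel bowl 50 across and 22 high centred at its x = +0.040, and a straight wooden handle 13 wide (its y) and 10 high from x = -0.065 to +0.015. Origin midway along it, at its underside, under the handle, near its centre of mass. None if it is not there this time.
- marker_1: White and blue felt marker, 135 long (its y) x 17 x 16 high, origin at the centre of its underside as it lies; it can roll over. None if it is not there this time.
- pen_1: White and green ballpoint pen, 145 long (its y) x 11 x 9 high, origin at the centre of its underside as it lies. None if it is not there this time.
- steel_cup: Bystander, to be left where it stands: small steel dosing cup with a handle, 62x85x50 mm, on top of the drawer unit. Origin at the centre of its underside.
- mug: Bystander, to be left where it stands: white mug, 78x112x102 mm, standing between the caddy and the drawer unit. Origin at the centre of its underside.
- scale: Bystander, to be left where it stands: flat black coffee scale, 155x125x21 mm, left of the caddy. Origin at the centre of its underside.
- syrup: Bystander, to be left where it stands: dark syrup bottle, 70 across, 302 mm high, behind the caddy. Origin at the centre of its underside.
- sauce: Bystander, to be left where it stands: pale squeeze bottle, 57 across, 205 mm high, behind and left of the caddy. Origin at the centre of its underside.
- espresso_cup: Bystander, to be left where it stands: small brown espresso cup, 64x87x50 mm, at the right front. Origin at the centre of its underside.
- milk_jug_a: Bystander, to be left where it stands: steel milk jug, 125x84x112 mm, at the right front. Origin at the centre of its underside.
- filter_basket: Bystander, to be left where it stands: steel filter basket, 69 across, 25 mm high, at the far left. Origin at the centre of its underside.

How it is judged:
By the outcome, as a careful person would: the job done as asked, in the order asked, and still so for the second after the job is handed in, with the robot touching nothing.
Of scoop_1, scoop_2, scoop_3, marker_1, pen_1 only 3 to 5 are there at a start; the rules pass over those that are not, and their reading is None.
At some moment in a run one of scoop_1, scoop_2, scoop_3 may be knocked a few centimetres aside while the robot is not near it.
Once in a run the grip may slacken for a moment while it holds something.
It also fails if it takes over 210 s, if anything falls off the work surface, if the arm or the gripper's body presses on something with over 40 N, if the wrist force passes 120 N, or if a joint passes its speed limit or range.

ROBOT

A 6-joint arm with a two-finger parallel gripper is mounted at the origin on a cart in front of the work surface, level with it; the furniture and walls round the work are solid. World frame = base frame: x ahead of the robot, y to its left, z up, the work surface at z = 0. Lengths are in mm, angles in rad, forces in N, time in s.
With the tool pointing down it reaches from about 375 to 925 mm from the base axis. Payload 5.7 kg.
Tool frame: the origin (TCP) lies where the fingers leave the gripper's body, on its centre line; the fingertips stand manip.finger_overhang ahead of it and the grasp point (between the pads) lies 61 mm ahead of it (manip.finger_overhang is the distance from the TCP to the fingertips, in mm); z points along the fingers, y is the direction in which the jaws open and shut (so a half turn about z gives the same grasp; the last joint's range is limited). The gripper opens to 88 mm and grips with 3 to 60 N. Pads are 20 mm wide; open, the fingers measure 115 mm over their backs; the gripper's body (75 mm by 178 mm) begins 61 mm behind the grasp point.
Start: joints at [-1.22, 0.359, 1.51, -0, 1.272, -0.115], TCP at [269.466, -536.06, 302.623] pointing down, gripper open.
Joint ranges: [-2.97, 2.97], [-1.01, 2.36], [0.21, 2.38], [-0.96, 4.11], [0.2, 2.71], [-2.98, 2.98]. Speed limits (rad/s): [2.39, 2.39, 3.14, 3.14, 3.14, 3.14].

INTERFACE

Orientations are given as a rotation vector (axis times angle).
In Python, from plant import manip gives the robot as it stands.
- The arm moves only by the shell command python3 -m crank 'ROWS' [FORCE]. ROWS is JSON, one flat list of numbers, 7 for each row, row after row: the turn, a rotation vector about the tool's x, y, z in degrees, then the shift along the tool's x, y, z in units of 50 mm (1.0 is 50 mm), then the opening, from -1 (shut) to 1 (fully open), so that 0 is half open. A call has 1 to 20 rows; each row is the pose to reach, as a shift and turn from the pose commanded when the call began, along the tool's axes at that moment; what a row does not reach only later rows make up. A row lasts 1/8 s, in which the tool goes at most 62.5 mm and 10.7 degrees, less where a joint would pass 70% of its speed; a pose out of reach is approached as far as the arm can. A call with a gripper value outside its range is refused whole. The fingers move at their own pace and stop on an object; FORCE is the grip in N (left out, the last holds). Time passes only in rows, so rows that repeat a pose let the fingers close. It gives the time, the measured TCP pose, the force and the opening at its end, in the units of the state.
- manip.read_state(): the state, without advancing time (a new reading comes with each control period).
- manip.camera(name): name is "scene" or "side" or "wrist"; returns a dict with "color" (400x640x3 uint8, blue, green, red), "fx", "fy", "cx", "cy" (pixels), "R" (3x3) and "t" (3): a world point X has camera coordinates R X + t; the wrist camera has in their place "hand_eye" (4x4, takes a point from camera to tool coordinates, whose origin is the TCP and whose axes are the flange's). Camera axes: x right, y down, z forward; pixel columns grow to the right and rows downward; lengths in mm; the calibration is good to about 2 mm. A picture is of the moment at which its call begins: read the wrist's pose just before it. There is no depth.
- manip.close_job(): hands the job in, once; it reports no verdict.
The state is a dict: "clock": time; "joint_pos": joint angles; "qd": joint speeds; "effort": joint torques, N m; "eef_pos": TCP position; "tcp_rot": TCP orientation; "wrist_force": force on the tool from outside, world axes, zero at the start; "torque": the same for the moment, N m; "width": finger opening in mm.
Only numpy, scipy, OpenCV 4.12 (cv2) and the standard library are available. Lean on these libraries where they do the work, as an engineer would, in place of code of your own. Each camera call takes 0.05 s, during which the arm holds its last target.

## Working session

There is one attempt and no reset: what is moved stays moved. The work goes in short steps, Python scripts to look and compute and a shell command to move; the robot and the scene stay as the last step left them, time stands still between calls to the robot, and variables do not carry over. Pictures are saved under pics/ and viewed, and the job is handed in when it is done.

```bash
ls; mkdir -p pics
python3 - <<'E'
from plant import manip
import cv2
print(manip.read_state()); print(manip.finger_overhang)
for n in ("scene","side","wrist"):
    c=manip.camera(n); cv2.imwrite(f"pics/{n}0.png",c["color"])
    print(n,{k:v for k,v in c.items() if k!="color"})
E
```

```text
pics
{'clock': 0.0, 'joint_pos': array([-1.22009941e+00,  3.59475652e-01,  1.51139891e+00, -8.68989575e-06,
        1.27249944e+00, -1.15124804e-01]), 'qd': array([ 0.00103643,  0.00051966, -0.00192237, -0.00074908, -0.00187678,
       -0.00093479]), 'effort': array([ 5.15266976e-03, -5.15370047e+01, -2.70727050e+01,  6.76113716e-02,
        3.46948800e-02, -1.41711680e-04]), 'eef_pos': array([ 269.28808927, -535.58052714,  301.83969809]), 'tcp_rot': array([-3.05504420e+00, -7.24709225e-01,  3.41581475e-04]), 'wrist_force': array([ 0.47535585, -0.46533804, -0.40381633]), 'torque': array([ 0.02054316, -0.04248482,  0.00562369]), 'width': 87.7415251501776}
80.0
scene {'fx': 398.7595987523365, 'fy': 398.7595987523365, 'cx': 316.8775610582906, 'cy': 197.90563320418076, 'R': array([[-0.84937037, -0.52720623, -0.02497121],
       [-0.25475888,  0.45095341, -0.85541741],
       [ 0.46224224, -0.72020456, -0.51733693]]), 't': array([ 472.0329649 ,  222.68011483, 1278.63935023])}
side {'fx': 370.09122165410975, 'fy': 370.09122165410975, 'cx': 319.6969612910641, 'cy': 202.6865164342706, 'R': array([[ 0.15137094, -0.98846268, -0.0053258 ],
       [-0.53407714, -0.07725125, -0.84189896],
       [ 0.83177428,  0.13028342, -0.53960891]]), 't': array([ -58.24286185,  399.52502591, 1279.10722431])}
wrist {'fx': 317.0520058621101, 'fy': 317.0520058621101, 'cx': 321.1064907820976, 'cy': 204.32566622142073, 'hand_eye': array([[ 9.82247861e-04, -9.68755558e-01, -2.48015530e-01,
         6.78268744e+01],
       [ 9.99998446e-01,  5.88454288e-04,  1.66190388e-03,
        -3.37098929e-01],
       [-1.46403282e-03, -2.48016777e-01,  9.68754631e-01,
        -8.23796816e+01],
       [ 0.00000000e+00,  0.00000000e+00,  0.00000000e+00,
         1.00000000e+00]])}
```

View pics/scene0.png

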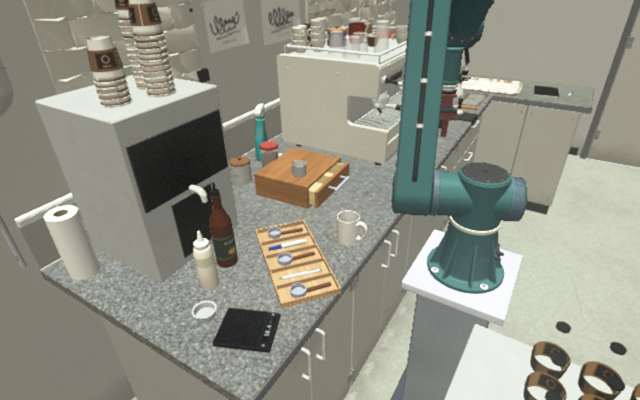

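View pics/side0.png

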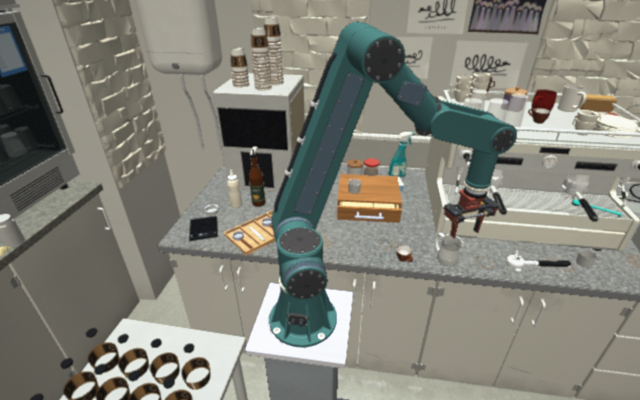

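View pics/wrist0.png

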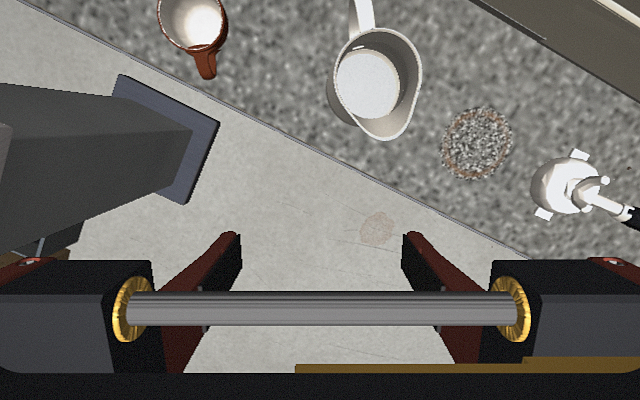

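The scene view shows all five items in the caddy: scoops near (275,232), (285,258) and (300,290), the marker near (287,244) and the pen near (300,273). The unit is near (303,175), with its drawer a little open. I'll zoom in next.

```bash
cat > h.py <<'E'
import numpy as np, cv2
from plant import manip
from scipy.spatial.transform import Rotation as Ro
def cam(n):
    if n=="wrist":
        s=manip.read_state(); c=manip.camera(n)
        Rt=Ro.from_rotvec(s["tcp_rot"]).as_matrix(); H=c["hand_eye"]
        Rwc=Rt@H[:3,:3]; o=s["eef_pos"]+Rt@H[:3,3]
        c["R"]=Rwc.T; c["t"]=-Rwc.T@o
    else: c=manip.camera(n)
    return c
def ray(c,u,v,z):
    o=-c["R"].T@c["t"]; d=c["R"].T@np.array([(u-c["cx"])/c["fx"],(v-c["cy"])/c["fy"],1])
    return o+d*(z-o[2])/d[2]
def proj(c,X):
    p=c["R"]@np.asarray(X,float)+c["t"]; return np.array([c["fx"]*p[0]/p[2]+c["cx"],c["fy"]*p[1]/p[2]+c["cy"]])
def tool(dw):
    "world shift -> rows units in current tool axes"
    s=manip.read_state(); return Ro.from_rotvec(s["tcp_rot"]).inv().apply(dw)/50
def st():
    s=manip.read_state(); R=Ro.from_rotvec(s["tcp_rot"]).as_matrix()
    print("t",round(s["clock"],2),"pos",s["eef_pos"].round(1),"toolx az",np.degrees(np.arctan2(R[1,0],R[0,0])).round(2),"tooly az",np.degrees(np.arctan2(R[1,1],R[0,1])).round(2),"z",R[:,2].round(3),"F",s["wrist_force"].round(1),"w",s["width"].round(1),"q",s["joint_pos"].round(2))
E
python3 - <<'E'
from h import *
c=cv2.imread("pics/scene0.png")
cv2.imwrite("pics/z1.png",cv2.resize(c[215:310,240:370],None,fx=6,fy=6,interpolation=2))
cv2.imwrite("pics/z2.png",cv2.resize(c[140:215,245:365],None,fx=6.5,fy=6.5,interpolation=2))
c=cv2.imread("pics/side0.png")
cv2.imwrite("pics/z3.png",cv2.resize(c[165:255,180:420],None,fx=3.3,fy=3.3,interpolation=2))
E
```

```text
(no output)
```

View pics/z1.png

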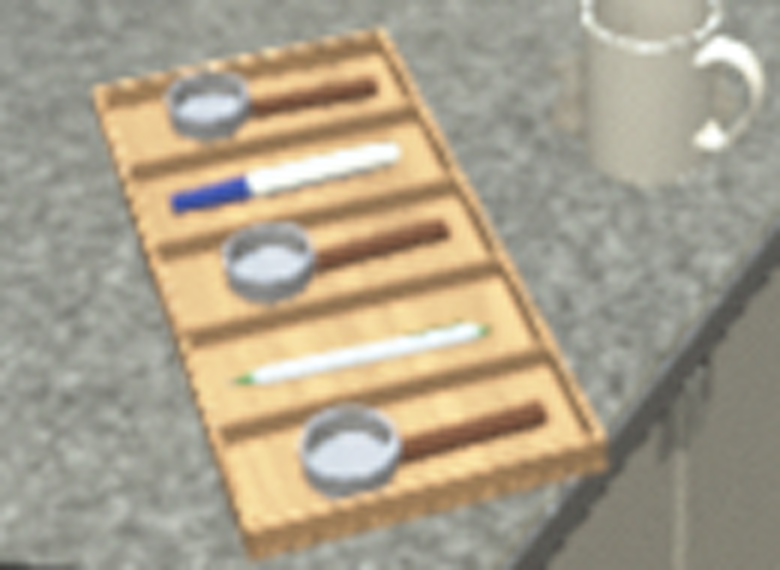

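View pics/z2.png

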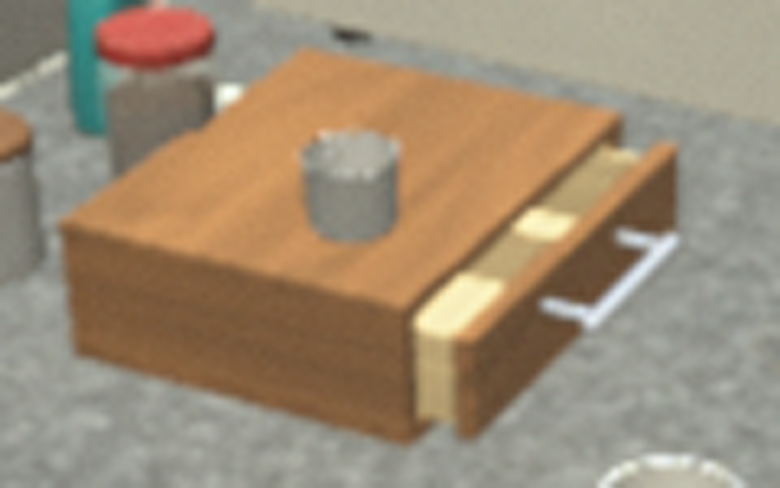

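View pics/z3.png

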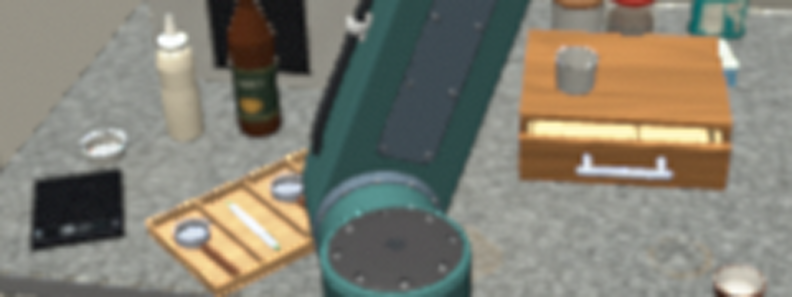

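Run:
```python
from h import *
c=cam("scene")
f2=lambda u,v:(245+(u+.5)/6.5-.5,140+(v+.5)/6.5-.5)
f1=lambda u,v:(240+(u+.5)/6-.5,215+(v+.5)/6-.5)
P={n:ray(c,*f2(*p),100)[:2] for n,p in dict(fl=(405,303),fr=(622,115),bl=(65,222),br=(310,50)).items()}
for k,v in P.items(): print(k,v.round(1))
d=P['fl']-P['fr'];print(np.linalg.norm(d),np.degrees(np.arctan2(-d[0],d[1])), np.linalg.norm(P['bl']-P['fl']),np.linalg.norm(P['br']-P['fr']))
print("front mid",(P['fl']+P['fr'])/2)
print("handle ends",ray(c,*f2(590,320),62),ray(c,*f2(672,240),62))
for n,p in dict(A=(95,92),B=(385,32),C=(605,438),D=(247,530)).items(): print(n,ray(c,*f1(*p),22).round(1))
for n,p,z in [("s top bowl",(208,105),15),("s top handle end",(377,88),8),("mk blue",(172,203),8),("mk white",(398,152),8),("s mid bowl",(268,262),15),("s mid end",(447,230),8),("pen a",(237,381),5),("pen b",(487,330),5),("s low bowl",(350,450),15),("s low end",(545,413),8)]: print(n,ray(c,*f1(*p),z+4).round(1))
print("mug",ray(c,*f1(650,150),5), "steelcup", ray(c,*f2(350,225),100))
print("cam",-c["R"].T@c["t"])
c=cam("side")
g=lambda u,v:(180+(u+.5)/3.3-.5,165+(v+.5)/3.3-.5)
print("side handle ends",ray(c,*g(580,173),62),ray(c,*g(670,175),62))
print("front top",ray(c,*g(522,118),100),ray(c,*g(730,132),100),"back",ray(c,*g(528,32),100),ray(c,*g(722,42),100))
```

```text
fl [629.5 -49.7]
fr [ 642.3 -341.1]
bl [876.6 -31.3]
br [ 892.7 -328. ]
291.69786404857064 2.5217806467786312 247.80998370634416 250.7029268010535
front mid [ 635.90566971 -195.39961103]
handle ends [ 555.48330391 -143.67382796   62.        ] [ 560.56098051 -261.13029761   62.        ]
A [694.7 197.8  22. ]
B [577.6  57.   22. ]
C [286.6 300.1  22. ]
D [403.4 439.8  22. ]
s top bowl [629.8 171.1  19. ]
s top handle end [556.9  97.9  12. ]
mk blue [596.5 250.2  12. ]
mk white [510.6 145.4  12. ]
s mid bowl [512.8 271.6  19. ]
s mid end [447.3 191.9  12. ]
pen a [478.2 348.2   9. ]
pen b [386.3 249.    9. ]
s low bowl [392.9 368.4  19. ]
s low end [326.4 290.7  12. ]
mug [387.9252321   61.83072176   5.        ] steelcup [ 714.72842218 -116.78559266  100.        ]
cam [-133.38057115 1069.32226003  863.75903405]
side handle ends [ 547.99317914 -139.66136261   62.        ] [ 560.96060704 -262.27292351   62.        ]
front top [617.73067196 -50.7483849  100.        ] [ 622.86503711 -340.99949323  100.        ] back [874.35701762 -31.83700005 100.        ] [ 884.58060488 -336.64247664  100.        ]
```

Run:
```python
from h import *
st()
s=manip.read_state()
print(tool(np.array([500,-200,350])-s["eef_pos"]))
```

```text
Traceback (most recent call last):
  File "h.py", line 22, in st
    print("t",round(s["clock"],2),"pos",s["eef_pos"].round(1),"toolx az",np.degrees(np.arctan2(R[1,0],R[0,0])).round(2),"tooly az",np.degrees(np.arctan2(R[1,1],R[0,1])).round(2),"z",R[:,2].round(3),"F",s["wrist_force"].round(1),"w",s["width"].round(1),"q",s["joint_pos"].round(2))
                                                                                                                                                                                                                                        ^^^^^^^^^^^^^^^^
AttributeError: 'float' object has no attribute 'round'
```

```bash
sed -i 's/s\["width"\].round(1)/round(float(s["width"]),1)/' h.py
cat >> h.py <<'E'
def plan(x,y,z,az):
    "target TCP with tool x azimuth az (deg); prints the turn about tool z and shift"
    s=manip.read_state(); R=Ro.from_rotvec(s["tcp_rot"]).as_matrix()
    a=np.degrees(np.arctan2(R[1,0],R[0,0])); d=(a-az+180)%360-180
    st(); print("rz",round(d,1),"alt",round(d-360*np.sign(d),1),"shift",tool(np.array([x,y,z])-s["eef_pos"]).round(3))
E
python3 - <<'E'
from h import *
plan(510,-200,330,0)
E
```

```text
t 0.25 pos [ 269.4 -535.8  302.2] toolx az 26.69 tooly az -63.31 z [-0.     0.001 -1.   ] F [-0.4  0.1 -0. ] w 88.1 q [-1.22  0.36  1.51 -0.    1.27 -0.12]
rz 26.7 alt -333.3 shift [ 7.316 -3.84  -0.551]
```

```bash
python3 -m crank '[0,0,-33,3.6,-1.9,-0.55,1, 0,0,-66,7.316,-3.84,-0.551,1, 0,0,-66,7.316,-3.84,-0.551,1, 0,0,-66,7.316,-3.84,-0.551,1, 0,0,-66,7.316,-3.84,-0.551,1, 0,0,-66,7.316,-3.84,-0.551,1, 0,0,-66,7.316,-3.84,-0.551,1, 0,0,-66,7.316,-3.84,-0.551,1, 0,0,-66,7.316,-3.84,-0.551,1, 0,0,-66,7.316,-3.84,-0.551,1, 0,0,-66,7.316,-3.84,-0.551,1]' 30
python3 - <<'E'
from h import *
st(); c=cam("wrist"); cv2.imwrite("pics/w1.png",c["color"])
E
```

```text
clock: 1.62
eef_pos: [509.5, -201.2, 330.1]
tcp_rot: [-2.171, -2.271, 0.0]
wrist_force: [-0.2, 0.1, -0.5]
width: 87.7
t 1.62 pos [ 509.5 -201.2  330.1] toolx az 92.58 tooly az 2.58 z [-0.  0. -1.] F [-0.2  0.1 -0.5] w 87.7 q [-0.5   0.26  1.59 -0.    1.3  -0.55]
```

View pics/w1.png

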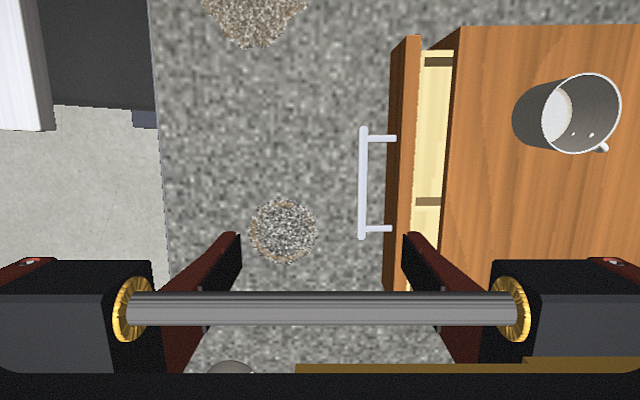

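The handle bar runs from (363,127) to (361,238), and the unit's top front edge from (460,28) to about (441,288).

Run:
```python
from h import *
c=cam("wrist")
g=cv2.cvtColor(c["color"],cv2.COLOR_BGR2HSV)
m=((g[...,2]>180)&(g[...,1]<60)).astype(np.uint8); m[:,:345]=0;m[:,400:]=0;m[:110]=0;m[250:]=0
n,l,s_,ce=cv2.connectedComponentsWithStats(m); i=1+s_[1:,4].argmax(); print(s_[i])
ys,xs=np.where((l==i)&(np.arange(640)[None,:]<368))
x0=np.polyfit(ys,xs,1); print(x0)
a,b=ys.min(),ys.max()
A=ray(c,np.polyval(x0,a),a,66);B=ray(c,np.polyval(x0,b),b,66)
d=A-B; print(A,B,np.linalg.norm(d),"yaw",np.degrees(np.arctan2(-d[0],d[1])),"mid",(A+B)/2)
P=ray(c,460,28,100);Q=ray(c,443,270,100);d=P-Q
print(P,Q,"yaw",np.degrees(np.arctan2(-d[0],d[1])))
P=ray(c,460,28,100);Q=ray(c,640,24,100);d=Q-P;print("side yaw",np.degrees(np.arctan2(d[1],d[0])))
```

```text
[ 357  126   39  114 1309]
[-1.85721602e-02  3.65526511e+02]
[ 551.73623525 -134.57295818   66.        ] [ 559.4201924  -261.81405723   66.        ] 127.47290098725658 yaw 3.4558354512513008 mid [ 555.57821382 -198.1935077    66.        ]
[626.72509916 -45.90413373 100.        ] [ 645.05991663 -280.52144932  100.        ] yaw 4.468455152529159
side yaw 3.8254267010387513
```

Run:
```python
from h import *
plan(555.5,-198.3,128,93.8)
```

```text
t 1.73 pos [ 509.7 -200.9  330.2] toolx az 92.61 tooly az 2.61 z [-0.  0. -1.] F [ 0.2 -0.1  0.3] w 88.0 q [-0.5   0.26  1.59  0.    1.3  -0.55]
rz -1.2 alt 358.8 shift [0.01  0.918 4.043]
```

```bash
python3 -m crank '[0,0,-1.2,0.01,0.92,0.5,-0.4, 0,0,-1.2,0.01,0.92,1.5,-0.4, 0,0,-1.2,0.01,0.92,2.5,-0.4, 0,0,-1.2,0.01,0.92,2.5,-0.4, 0,0,-1.2,0.01,0.92,2.5,-0.4, 0,0,-1.2,0.01,0.92,2.5,-0.4]'
python3 - <<'E'
from h import *
st(); c=cam("wrist"); cv2.imwrite("pics/w2.png",c["color"])
for p in ((555.5,-198.3,62),(551.7,-138,62),(559,-258,62)): print(proj(c,p))
E
```

```text
clock: 2.48
eef_pos: [557.3, -198.4, 207.7]
tcp_rot: [2.142, 2.292, 0.002]
wrist_force: [1.3, 0.8, 0.6]
width: 31.3
t 2.48 pos [ 557.3 -198.4  207.7] toolx az 93.87 tooly az 3.87 z [ 0.004 -0.002 -1.   ] F [1.3 0.8 0.6] w 31.3 q [-0.46  0.44  1.64  0.    1.06 -0.53]
[317.46076678 215.5564037 ]
[317.69771798 133.00911746]
[316.92615185 287.46522539]
```

View pics/w2.png

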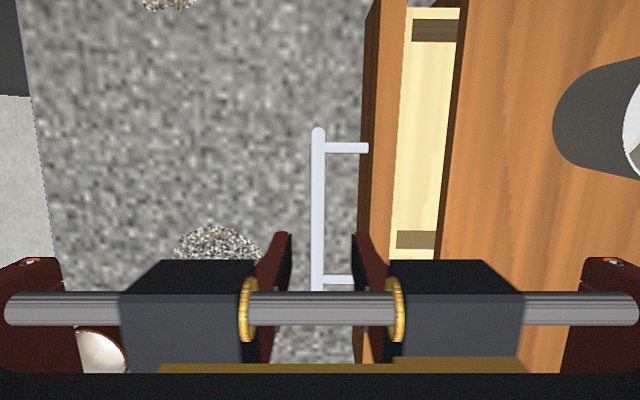

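The bar sits centred between the fingers (column 318, fingers at 283 and 357). I'll descend, grip, and check the force.

```bash
python3 -m crank '[0,0,0,0,-0.02,0.6,-0.4, 0,0,0,0,-0.02,1.1,-0.4, 0,0,0,0,-0.02,1.6,-0.4, 0,0,0,0,-0.02,1.6,-0.4, 0,0,0,0,-0.02,1.6,-0.4,0,0,0,0,-0.02,1.6,-1, 0,0,0,0,-0.02,1.6,-1, 0,0,0,0,-0.02,1.6,-1,0,0,0,0,-0.02,1.6,-1]' 25
```

```text
clock: 3.65
eef_pos: [555.5, -197.9, 126.2]
tcp_rot: [2.144, 2.294, 0.001]
wrist_force: [-0.7, 0.8, 6.9]
width: 10.6
```

```bash
python3 -m crank '[0,0,0,0,-0.3,0,-1, 0,0,0,0,-0.7,0,-1, 0,0,0,0,-1.1,0,-1, 0,0,0,0,-1.5,0,-1, 0,0,0,0,-1.9,0,-1, 0,0,0,0,-2.3,0,-1, 0,0,0,0,-2.6,0,-1,0,0,0,0,-2.85,0,-1,0,0,0,0,-3.0,0,-1,0,0,0,0,-3.0,0,-1]'
```

```text
clock: 4.9
eef_pos: [404.1, -206.7, 126.1]
tcp_rot: [-2.145, -2.293, -0.001]
wrist_force: [-0.5, 6.7, 14.5]
width: 10.4
```

```bash
python3 -m crank '[0,0,0,0,-0.09,0,-1,0,0,0,0,-0.09,0,-1,0,0,0,0,-0.09,0,-0.4,0,0,0,0,-0.09,0,-0.4,0,0,0,0,-0.09,0,-0.4,0,0,0,0,-0.09,-0.6,-0.4,0,0,0,0,-0.09,-1.8,-0.4,0,0,0,0,-0.09,-3,-0.4,0,0,0,0,-0.09,-4,-0.4,0,0,0,0,-0.09,-4,-0.4,0,0,0,0,-0.09,-4,-0.4]'
python3 - <<'E'
from h import *
st(); c=cam("wrist"); cv2.imwrite("pics/w3.png",c["color"]); 
s=cam("scene")["color"];cv2.imwrite("pics/s3.png",s)
cv2.imwrite("pics/s3z.png",cv2.resize(s[140:310,240:370],None,fx=4,fy=3.5,interpolation=2))
plan(490,250,250,50)
E
```

```text
clock: 6.28
eef_pos: [400.3, -207.8, 324.4]
tcp_rot: [-2.144, -2.295, 0.0]
wrist_force: [0.2, -0.8, -1.1]
width: 26.6
t 6.28 pos [ 400.3 -207.8  324.4] toolx az 93.89 tooly az 3.89 z [-0.001  0.001 -1.   ] F [ 0.2 -0.8 -1.1] w 26.6 q [-0.63  0.12  1.78 -0.    1.24 -0.7 ]
t 6.38 pos [ 399.9 -207.5  323.4] toolx az 93.88 tooly az 3.88 z [-0.003  0.002 -1.   ] F [-0.9  0.1 -0.5] w 26.2 q [-0.63  0.12  1.78  0.    1.24 -0.7 ]
rz 43.9 alt -316.1 shift [9.003 2.421 1.483]
```

View pics/w3.png

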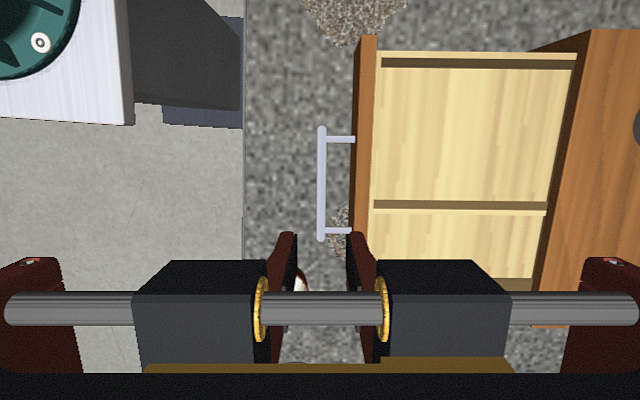

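View pics/s3z.png

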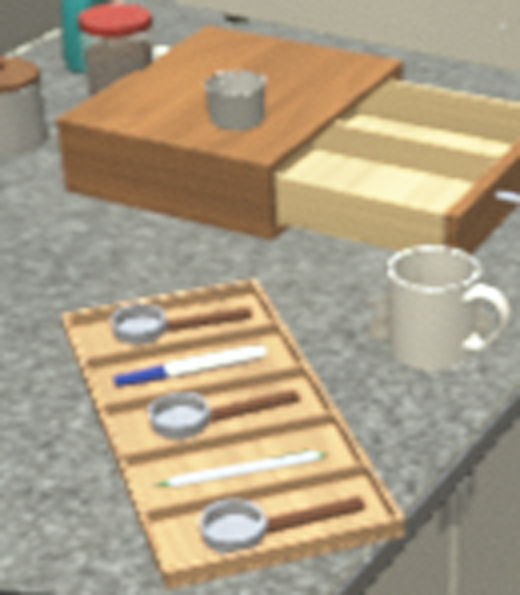

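The drawer is out, with its handle at (322,128)-(321,240), and nothing else has moved. I'll fix the drawer frame from this picture, then go to look at the caddy.

Run:
```python
from h import *
c=cam("wrist")
A=ray(c,321.5,128,66);B=ray(c,320.5,240,66);d=A-B
print(A,B,np.linalg.norm(d),"yaw",np.degrees(np.arctan2(-d[0],d[1])),"mid",(A+B)/2)
# divider top z=66: near (373,204) far(546,209)
P=ray(c,372,203,66);Q=ray(c,547,207,66);d=Q-P;print("div",P,Q,np.degrees(np.arctan2(d[1],d[0])))
P=ray(c,378,51,78);Q=ray(c,578,53,78);d=Q-P;print("left wall",P,Q,np.degrees(np.arctan2(d[1],d[0])))
P=ray(c,592,30,100);print("unit FL",P)
plan(490,250,300,50)
```

```text
[ 395.84051322 -144.50235496   66.        ] [ 403.26708879 -268.3737602    66.        ] 124.09383168286244 yaw 3.4309992902687076 mid [ 399.55380101 -206.43805758   66.        ]
div [ 457.08918417 -221.07824439   66.        ] [ 651.02095157 -212.25073211   66.        ] 2.6062275499879766
left wall [444.46607169 -69.69168316  78.        ] [634.33039247 -58.40967966  78.        ] 3.400596727336729
unit FL [625.52159272 -44.86599688 100.        ]
t 6.42 pos [ 400.  -207.5  323.4] toolx az 93.88 tooly az 3.88 z [-0.003  0.002 -1.   ] F [ 0.6 -0.6 -0.2] w 26.2 q [-0.63  0.12  1.78  0.    1.24 -0.7 ]
rz 43.9 alt -316.1 shift [9.006 2.417 0.483]
```

Run:
```python
from h import *
plan(470,225,330,50)
c=cam("scene")
print("syrup",ray(c,227,263,0),"sauce",ray(c,208,287,0),"mug",ray(c,349,243,0))
```

```text
t 6.42 pos [ 400.  -207.5  323.4] toolx az 93.88 tooly az 3.88 z [-0.003  0.002 -1.   ] F [ 0.6 -0.6 -0.2] w 26.2 q [-0.63  0.12  1.78  0.    1.24 -0.7 ]
rz 43.9 alt -316.1 shift [ 8.536  1.983 -0.117]
syrup [ 6.78326202e+02  3.69453382e+02 -1.13686838e-13] sauce [ 6.51087390e+02  4.83957688e+02 -1.13686838e-13] mug [378.36920041  71.54112977   0.        ]
```

```bash
python3 -m crank '[0,0,44,8.54,1.98,-0.1,-0.35,0,0,44,8.54,1.98,-0.1,-0.35,0,0,44,8.54,1.98,-0.1,-0.35,0,0,44,8.54,1.98,-0.1,-0.35,0,0,44,8.54,1.98,-0.1,-0.35,0,0,44,8.54,1.98,-0.1,-0.35,0,0,44,8.54,1.98,-0.1,-0.35,0,0,44,8.54,1.98,-0.1,-0.35,0,0,44,8.54,1.98,-0.1,-0.35,0,0,44,8.54,1.98,-0.1,-0.35,0,0,44,8.54,1.98,-0.1,-0.35]' 25
python3 - <<'E'
from h import *
st(); c=cam("wrist"); cv2.imwrite("pics/w4.png",c["color"])
E
```

```text
clock: 7.85
eef_pos: [470.4, 223.3, 329.8]
tcp_rot: [2.849, 1.323, -0.002]
wrist_force: [-0.8, 0.5, -0.2]
width: 28.5
t 7.85 pos [470.4 223.3 329.8] toolx az 49.81 tooly az -40.19 z [-0.001 -0.001 -1.   ] F [-0.8  0.5 -0.2] w 28.5 q [ 0.31  0.22  1.64 -0.    1.28  1.01]
```

View pics/w4.png

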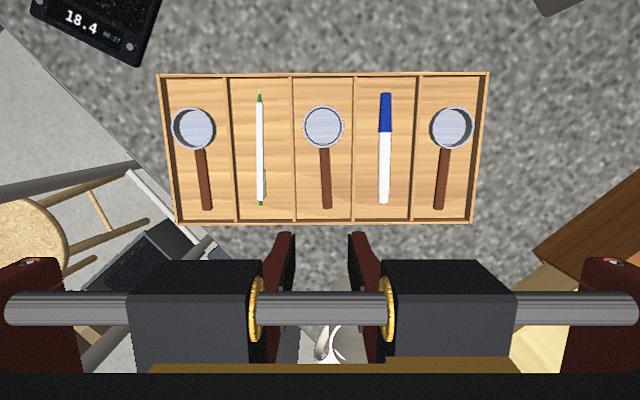

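The caddy fills (160,73)-(488,223). Scoops are at columns 200, 323 and 445, the pen at 260 and the marker at 385. I'll segment each item.

```bash
cat >> h.py <<'E'
def comps(m,lo=40):
    n,l,s,ce=cv2.connectedComponentsWithStats(m.astype(np.uint8)*255); return [np.argwhere(l==i)[:,::-1].astype(np.float32) for i in range(1,n) if s[i,4]>lo]
def axis_pts(P):
    m=P.mean(0); w,V=np.linalg.eigh(np.cov((P-m).T)); d=V[:,1]; t=(P-m)@d; 
    return m+d*(t.min()-.3),m+d*(t.max()+.3)
def caddy(c,box):
    x0,y0,x1,y1=box; im=c["color"]; g=cv2.cvtColor(im,cv2.COLOR_BGR2HSV); H,S,V=[g[...,i].astype(int) for i in range(3)]
    M=np.zeros(H.shape,bool); M[y0:y1,x0:x1]=1
    brown=(V<125)&(S>90)&((H<14)|(H>170))&M
    white=(V>140)&(S<75)&M | ((H>95)&(H<130)&(S>90)&M) | ((H>40)&(H<85)&(S>60)&M)
    out=[]
    for P in comps(brown,60):
        a,b=axis_pts(P)
        if np.linalg.norm(a-b)<30: continue
        A,B=ray(c,*a,13)[:2],ray(c,*b,13)[:2]
        out.append(("handle",A,B,P))
    W=cv2.morphologyEx(white.astype(np.uint8),cv2.MORPH_CLOSE,np.ones((3,3)))
    for P in comps(W,60):
        a,b=axis_pts(P); L=np.linalg.norm(a-b); _,(w,h),_=cv2.minAreaRect(P)
        if max(w,h)/max(1,min(w,h))<2:
            q,r=cv2.minEnclosingCircle(P); A=ray(c,*q,26)[:2]; out.append(("bowl",A,A,P))
        else:
            zz=10; A,B=ray(c,*a,zz)[:2],ray(c,*b,zz)[:2]; out.append(("stick",A,B,P))
    for n,A,B,P in out:
        d=A-B if A@[.64,.77]>B@[.64,.77] else B-A
        print(n,A.round(1),B.round(1),"len",np.linalg.norm(d).round(1),"mid",((A+B)/2).round(1),"az",np.degrees(np.arctan2(d[1],d[0])).round(1),"n",len(P),"px",P.mean(0).round(0))
    return out
E
python3 - <<'E'
from h import *
c=cam("wrist"); caddy(c,(150,65,495,230))
for p in ((160,74),(488,73),(471,223),(176,223)): print(ray(c,*p,22).round(1))
E
```

```text
handle [378.6 348.2] [330.4 285.9] len 78.8 mid [354.5 317.1] az 52.2 n 320 px [203. 176.]
handle [497.4 250.2] [446.6 191. ] len 78.1 mid [472.  220.6] az 49.4 n 207 px [323. 171.]
handle [612.5 152.5] [558.7  94.2] len 79.3 mid [585.6 123.3] az 47.3 n 388 px [441. 177.]
stick [405.3 453.7] [383.4 433.4] len 29.9 mid [394.4 443.6] az 42.9 n 107 px [152.  78.]
stick [462.8 396.2] [438.2 420.4] len 34.6 mid [450.5 408.3] az 135.4 n 159 px [206.  70.]
stick [497.1 369.1] [465.9 399.2] len 43.4 mid [481.5 384.1] az 136.0 n 236 px [241.  68.]
stick [547.6 327.9] [525.7 349.4] len 30.7 mid [536.7 338.7] az 135.5 n 133 px [301.  68.]
stick [588.6 296.2] [550.  323.4] len 47.2 mid [569.3 309.8] az -35.2 n 132 px [336.  69.]
stick [613.7 271.3] [592.3 292.9] len 30.4 mid [603.  282.1] az 134.7 n 134 px [373.  68.]
stick [678.4 213.7] [645.3 247. ] len 47.0 mid [661.8 230.4] az 134.9 n 103 px [434.  69.]
stick [482.8 353.5] [385.6 246.6] len 144.4 mid [434.2 300.1] az 47.7 n 766 px [259. 150.]
stick [596.4 251.9] [510.3 144.8] len 137.4 mid [553.4 198.4] az 51.2 n 1318 px [384. 148.]
stick [6
[... 346 characters left out ...]
.]
bowl [630.2 169.6] [630.2 169.6] len 0.0 mid [630.2 169.6] az 0.0 n 1213 px [451. 127.]
bowl [665.4 145.9] [665.4 145.9] len 0.0 mid [665.4 145.9] az 0.0 n 101 px [489. 124.]
bowl [650.2 126.7] [650.2 126.7] len 0.0 mid [650.2 126.7] az 0.0 n 166 px [488. 144.]
bowl [627.9  95. ] [627.9  95. ] len 0.0 mid [627.9  95. ] az 0.0 n 281 px [485. 176.]
bowl [603.9  58. ] [603.9  58. ] len 0.0 mid [603.9  58. ] az 0.0 n 411 px [482. 212.]
stick [551.   66.9] [504.4 108.3] len 62.4 mid [527.7  87.6] az 138.4 n 189 px [417. 227.]
stick [314.8 265.5] [280.3 296.1] len 46.1 mid [297.6 280.8] az 138.4 n 122 px [194. 228.]
[408.1 435.8  22. ]
[697.  193.6  22. ]
[581.7  54.3  22. ]
[290.8 300.   22. ]
```

Run:
```python
from h import *
plan(597.6,135.8,88,47)
```

```text
t 7.95 pos [470.6 223.4 330.1] toolx az 49.79 tooly az -40.21 z [-0. -0. -1.] F [ 0.9  0.8 -0.1] w 28.7 q [ 0.31  0.22  1.64 -0.    1.28  1.01]
rz 2.8 alt -357.2 shift [0.303 3.072 4.842]
```

```bash
python3 -m crank '[0,0,2.8,0.1,1,0.6,-0.35,0,0,2.8,0.2,2,1.2,-0.35,0,0,2.8,0.3,3.07,2,-0.35,0,0,2.8,0.3,3.07,3,-0.35,0,0,2.8,0.3,3.07,3.5,-0.35,0,0,2.8,0.3,3.07,3.5,-0.35,0,0,2.8,0.3,3.07,3.5,-0.35]' 25
python3 - <<'E'
from h import *
c=cam("wrist"); cv2.imwrite("pics/w5.png",c["color"]); print(proj(c,(597.6,135.8,14)))
plan(597.6,135.8,88,47)
E
```

```text
clock: 8.82
eef_pos: [598.4, 136.9, 156.5]
tcp_rot: [2.88, 1.254, 0.003]
wrist_force: [-0.4, -0.0, 1.1]
width: 28.7
[320.83286561 219.75751007]
t 8.88 pos [598.7 137.1 157. ] toolx az 47.07 tooly az -42.93 z [ 0.003  0.    -1.   ] F [-0.1 -0.1  0.6] w 28.5 q [0.11 0.53 1.63 0.   0.98 0.86]
rz 0.1 alt -359.9 shift [-3.800e-02 -1.000e-03  1.379e+00]
```

View pics/w5.png

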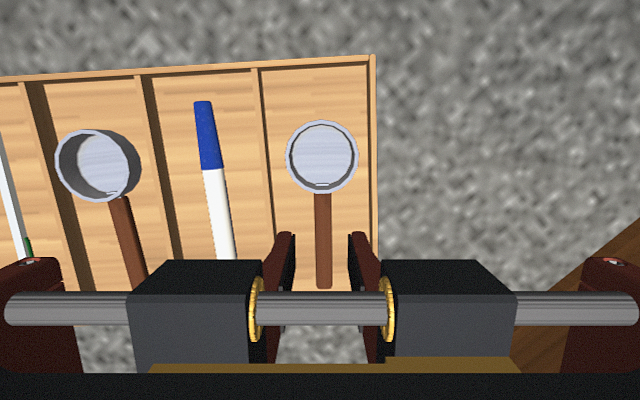

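```bash
python3 -m crank '[0,0,0,-0.04,0.02,0.7,-0.35,0,0,0,-0.04,0.02,1.2,-0.35,0,0,0,-0.04,0.02,1.36,-0.35,0,0,0,-0.04,0.02,1.36,-0.35,0,0,0,-0.04,0.02,1.36,-0.35,0,0,0,-0.04,0.02,1.36,-1,0,0,0,-0.04,0.02,1.36,-1,0,0,0,-0.04,0.02,1.36,-1]' 30; python3 -c "
from h import *
st()"
```

```text
clock: 9.88
eef_pos: [597.5, 135.1, 87.9]
tcp_rot: [2.88, 1.255, 0.002]
wrist_force: [-0.6, -0.4, 5.9]
width: 12.5
t 9.88 pos [597.5 135.1  87.9] toolx az 47.09 tooly az -42.91 z [ 0.001  0.    -1.   ] F [-0.6 -0.4  5.9] w 12.5 q [0.11 0.63 1.67 0.   0.84 0.86]
```

```bash
python3 -m crank '[0,0,0,0,0,-0.8,-1,0,0,0,0,0,-1.8,-1,0,0,0,0,0,-2.6,-1,0,0,0,0,0,-2.6,-1,0,0,0,0,0,-2.6,-1]' 40
python3 - <<'E'
from h import *
c=cam("wrist"); cv2.imwrite("pics/w6.png",c["color"])
plan(549.3,-100.5,215,3.6)
E
```

```text
clock: 10.5
eef_pos: [596.4, 135.0, 216.4]
tcp_rot: [-2.88, -1.255, 0.002]
wrist_force: [-1.1, 0.1, -0.9]
width: 12.6
t 10.55 pos [596.  134.9 215.7] toolx az 47.09 tooly az -42.91 z [-0.003 -0.    -1.   ] F [-1.1  0.2 -1.8] w 12.2 q [0.11 0.46 1.58 0.   1.1  0.86]
rz 43.5 alt -316.5 shift [-4.085  2.522  0.018]
```

View pics/w6.png

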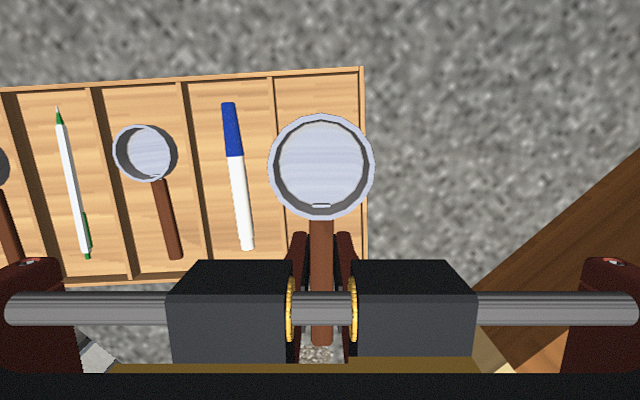

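The scoop is held straight, with its bowl at (321,167). I'll carry it to the left side of the drawer.

```bash
python3 -m crank '[0,0,10,-1,0.6,0,-1,0,0,20,-2,1.2,0,-1,0,0,30,-3,1.9,0,-1,0,0,40,-4.08,2.5,0,-1,0,0,43.5,-4.08,2.52,0,-1,0,0,43.5,-4.08,2.52,0,-1,0,0,43.5,-4.08,2.52,0,-1,0,0,43.5,-4.08,2.52,0,-1]' 40
python3 - <<'E'
from h import *
c=cam("wrist"); cv2.imwrite("pics/w7.png",c["color"])
plan(549.3,-100.5,110,3.6)
E
```

```text
clock: 11.55
eef_pos: [550.4, -99.2, 216.8]
tcp_rot: [-3.14, -0.102, 0.001]
wrist_force: [-0.2, 1.0, 0.3]
width: 12.2
t 11.6 pos [550.5 -99.3 216.9] toolx az 3.7 tooly az -86.3 z [-0.001  0.    -1.   ] F [-0.4  0.1 -0.6] w 12.5 q [-0.3   0.39  1.7   0.    1.05  1.2 ]
rz 0.1 alt -359.9 shift [-0.024  0.024  2.139]
```

View pics/w7.png

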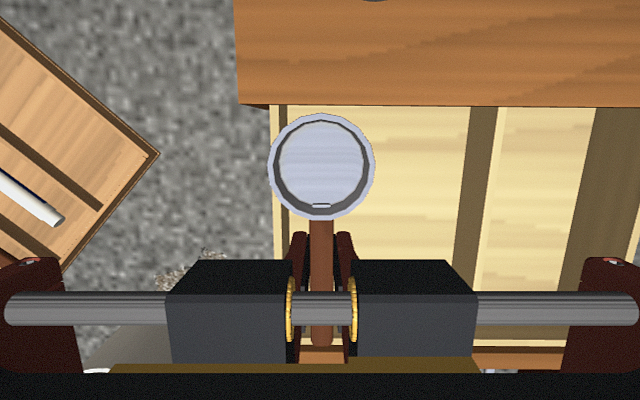

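```bash
cat >> h.py <<'E'
C0=np.array([568.3,-194.5]);YAW=np.radians(3.6)
U=np.array([np.cos(YAW),np.sin(YAW)]);Vv=np.array([-U[1],U[0]])
def loc(p): d=np.asarray(p)[:2]-C0; return np.array([d@U,d@Vv]).round(1)
def wor(x,y): return C0+x*U+y*Vv
E
python3 - <<'E'
from h import *
c=cam("wrist")
for p,z in (((271,107),78),((287,107),78),((288,180),78),((272,180),78),((470,108),66),((497,108),66),((455,262),66),((463,200),66),((600,108),78),((240,104),100),((321,167),140+22)): print(p,z,loc(ray(c,*p,z)), ray(c,*p,z)[:2].round(1))
im=c["color"];cv2.imwrite("pics/w7z.png",cv2.resize(im[90:260,230:640],None,fx=1.9,fy=1.9,interpolation=2))
E
```

```text
(271, 107) 78 [ 66.3 130. ] [626.3 -60.6]
(287, 107) 78 [ 66.3 119.3] [627.  -71.3]
(288, 180) 78 [ 17.  119.8] [577.7 -73.9]
(272, 180) 78 [ 16.9 131.1] [577.  -62.6]
(470, 108) 66 [66.6 -8.5] [ 635.3 -198.8]
(497, 108) 66 [ 66.6 -27.5] [ 636.5 -217.8]
(455, 262) 66 [-50.9 -10.5] [ 518.1 -208.2]
(463, 200) 66 [ -0.1 -11.1] [ 568.9 -205.6]
(600, 108) 78 [ 66.3 -90. ] [ 640.1 -280.2]
(240, 104) 100 [ 66.9 145.2] [626.  -45.4]
(321, 167) 162 [37.5 96.5] [599.7 -95.8]
```

View pics/w7z.png

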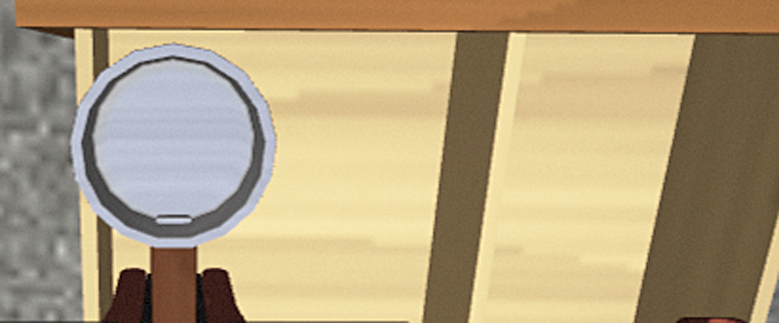

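```bash
sed -i 's/C0=np.array.*;YAW/C0=np.array([568.5,-198.5]);YAW/' h.py
python3 - <<'E'
from h import *
w=wor(-13,97);print(w);plan(*w,107.5,3.6)
E
```

```text
[ 549.43497214 -102.5076841 ]
t 11.65 pos [550.5 -99.4 217.1] toolx az 3.69 tooly az -86.31 z [-0.  0. -1.] F [ 0.6  0.3 -0.4] w 12.4 q [-0.3   0.39  1.7   0.    1.05  1.2 ]
rz 0.1 alt -359.9 shift [-0.026  0.062  2.191]
```

```bash
python3 -m crank '[0,0,0,-0.02,0.06,0.8,-1,0,0,0,-0.02,0.06,1.6,-1,0,0,0,-0.02,0.06,2.0,-1,0,0,0,-0.02,0.06,2.2,-1,0,0,0,-0.02,0.06,2.2,-1,0,0,0,-0.02,0.06,2.2,-0.5,0,0,0,-0.02,0.06,2.2,-0.45,0,0,0,-0.02,0.06,2.2,-0.45,0,0,0,-0.02,0.06,1.6,-0.45,0,0,0,-0.02,0.06,0.6,-0.45,0,0,0,-0.02,0.06,-0.7,-0.45,0,0,0,-0.02,0.06,-0.7,-0.45]'
python3 - <<'E'
from h import *
c=cam("wrist"); cv2.imwrite("pics/w8.png",c["color"]);s=cam("scene")["color"]
cv2.imwrite("pics/s8z.png",cv2.resize(s[140:310,240:370],None,fx=4,fy=3.5,interpolation=2))
plan(565,165,215,50)
E
```

```text
clock: 13.15
eef_pos: [552.5, -104.0, 257.4]
tcp_rot: [3.137, 0.098, 0.015]
wrist_force: [0.5, 0.5, -0.4]
width: 24.4
t 13.25 pos [ 549.9 -103.3  253.2] toolx az 3.59 tooly az -86.41 z [ 0.002 -0.001 -1.   ] F [-1.2  0.1 -0.6] w 24.1 q [-0.31  0.35  1.66  0.    1.13  1.2 ]
rz -46.4 alt 313.6 shift [ 0.635 -5.338  0.761]
```

View pics/w8.png

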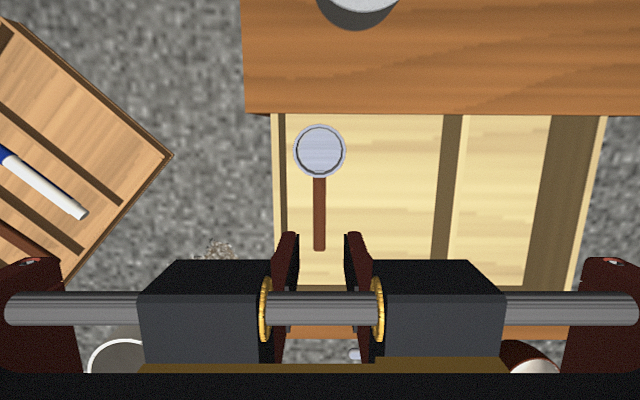

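View pics/s8z.png

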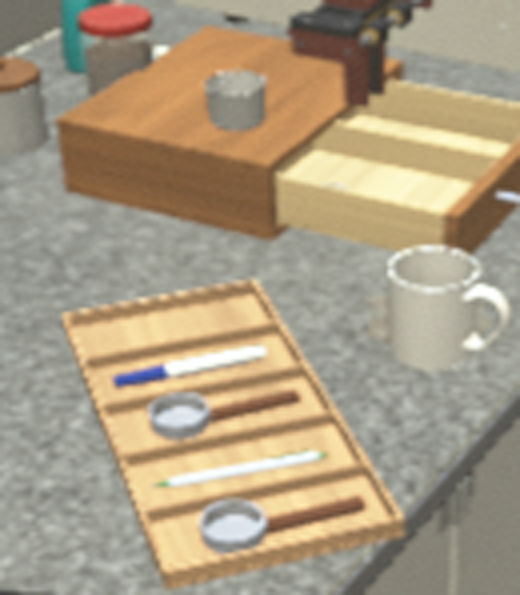

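Scoop 1 lies in the left compartment, with its bowl at (320,151) and handle down to (320,250). The other items are unmoved. The marker is next.

Run:
```python
from h import *
plan(553.4,198.4,150,51.2)
```

```text
t 13.25 pos [ 549.9 -103.3  253.2] toolx az 3.59 tooly az -86.41 z [ 0.002 -0.001 -1.   ] F [-1.2  0.1 -0.6] w 24.1 q [-0.31  0.35  1.66  0.    1.13  1.2 ]
rz -47.6 alt 312.4 shift [ 0.443 -6.02   2.06 ]
```

```bash
python3 -m crank '[0,0,-9,0.1,-1.2,0,-0.27,0,0,-19,0.2,-2.4,0,-0.27,0,0,-29,0.3,-3.6,0,-0.27,0,0,-39,0.44,-4.8,0.3,-0.27,0,0,-47.6,0.44,-6.02,1,-0.27,0,0,-47.6,0.44,-6.02,2.06,-0.27,0,0,-47.6,0.44,-6.02,2.06,-0.27,0,0,-47.6,0.44,-6.02,2.06,-0.27,0,0,-47.6,0.44,-6.02,2.06,-0.27]' 25
python3 - <<'E'
from h import *
c=cam("wrist"); cv2.imwrite("pics/w9.png",c["color"]); 
plan(553.4,198.4,87,51.2)
E
```

```text
clock: 14.38
eef_pos: [554.2, 197.9, 151.1]
tcp_rot: [2.834, 1.355, 0.005]
wrist_force: [-0.3, 0.4, -0.3]
width: 32.3
t 14.43 pos [554.1 198.  151.2] toolx az 51.11 tooly az -38.89 z [ 0.003  0.001 -1.   ] F [ 0.4 -0.3 -0.4] w 31.9 q [0.23 0.51 1.69 0.   0.94 0.9 ]
rz -0.1 alt 359.9 shift [-0.006 -0.019  1.284]
```

View pics/w9.png

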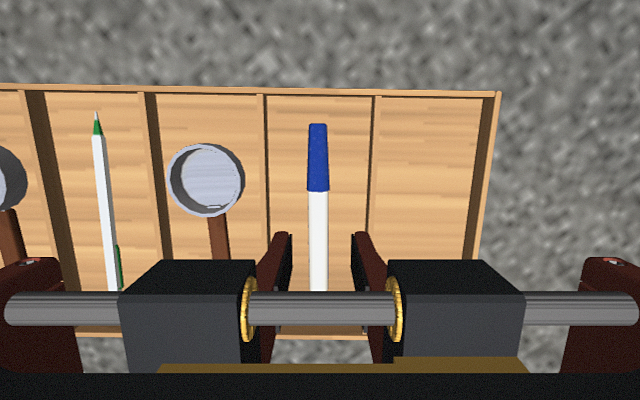

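The marker is centred at column 319. I'll descend and grip.

```bash
python3 -m crank '[0,0,0,0,-0.02,0.6,-0.27,0,0,0,0,-0.02,1.1,-0.27,0,0,0,0,-0.02,1.28,-0.27,0,0,0,0,-0.02,1.28,-0.27,0,0,0,0,-0.02,1.28,-0.27,0,0,0,0,-0.02,1.28,-1,0,0,0,0,-0.02,1.28,-1,0,0,0,0,-0.02,1.28,-1,0,0,0,0,-0.02,0.4,-1,0,0,0,0,-0.02,-0.6,-1,0,0,0,0,-0.02,-1.4,-1,0,0,0,0,-0.02,-1.4,-1,0,0,0,0,-0.02,-1.4,-1]' 30
python3 - <<'E'
from h import *
c=cam("wrist"); cv2.imwrite("pics/w10.png",c["color"]); 
w=wor(-20,-57);print(w);plan(*w,215,3.6)
E
```

```text
clock: 16.05
eef_pos: [551.4, 199.1, 218.5]
tcp_rot: [-2.833, -1.357, 0.002]
wrist_force: [0.2, 0.3, -1.7]
width: 14.7
[ 552.11852504 -256.64333391]
t 16.1 pos [551.  199.  217.8] toolx az 51.19 tooly az -38.81 z [-0.003 -0.    -1.   ] F [-1.3 -0.1  0.6] w 14.5 q [0.23 0.43 1.63 0.   1.08 0.91]
rz 47.6 alt -312.4 shift [-7.087  5.729  0.061]
```

View pics/w10.png

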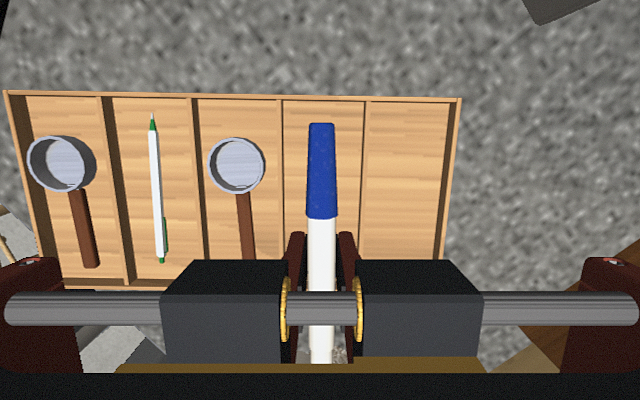

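```bash
python3 -m crank '[0,0,10,-1.4,1.1,-0.1,-1,0,0,20,-2.8,2.2,-0.1,-1,0,0,30,-4.2,3.3,-0.1,-1,0,0,40,-5.6,4.5,0.06,-1,0,0,47.6,-7.07,5.83,0.06,-1,0,0,47.6,-7.07,5.83,0.06,-1,0,0,47.6,-7.07,5.83,0.06,-1,0,0,47.6,-7.07,5.83,0.06,-1,0,0,47.6,-7.07,5.83,0.06,-1,0,0,47.6,-7.07,5.83,0.06,-1]' 40
python3 - <<'E'
from h import *
c=cam("wrist"); cv2.imwrite("pics/w11.png",c["color"]); 
w=wor(-20,-62);print(w);plan(*w,107,3.6)
E
```

```text
clock: 17.35
eef_pos: [557.0, -257.0, 215.3]
tcp_rot: [-3.138, -0.1, 0.003]
wrist_force: [-0.5, -1.3, 0.0]
width: 14.4
[ 552.43247764 -261.63346755]
t 17.4 pos [ 557.2 -256.8  215.6] toolx az 3.68 tooly az -86.32 z [-0.002  0.002 -1.   ] F [-0.6 -0.1 -0.4] w 14.4 q [-0.54  0.46  1.57  0.    1.1   0.96]
rz 0.1 alt -359.9 shift [-0.098  0.095  2.172]
```

View pics/w11.png

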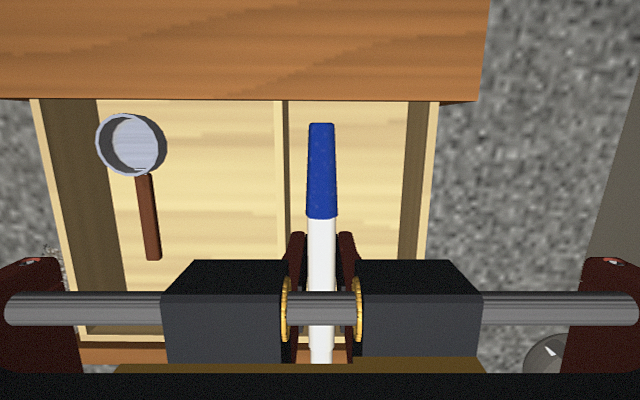

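Run:
```python
from h import *
c=cam("wrist")
for p,z in (((274,110),66),((285,110),66),((425,110),78),((436,110),78),((283,220),66),((408,110),22)): print(p,z,loc(ray(c,*p,z)))
```

```text
(274, 110) 66 [ 61.5 -23.9]
(285, 110) 66 [ 61.5 -31.6]
(425, 110) 78 [  61.3 -126. ]
(436, 110) 78 [  61.3 -133.4]
(283, 220) 66 [-19.2 -28. ]
(408, 110) 22 [  63.4 -129.4]
```

```bash
python3 -m crank '[0,0,0,-0.1,0.1,0.8,-1,0,0,0,-0.1,0.1,1.6,-1,0,0,0,-0.1,0.1,2.0,-1,0,0,0,-0.1,0.1,2.17,-1,0,0,0,-0.1,0.1,2.17,-1,0,0,0,-0.1,0.1,2.17,-0.4,0,0,0,-0.1,0.1,2.17,-0.4,0,0,0,-0.1,0.1,2.17,-0.4,0,0,0,-0.1,0.1,1.6,-0.4,0,0,0,-0.1,0.1,0.6,-0.4,0,0,0,-0.1,0.1,-0.7,-0.4,0,0,0,-0.1,0.1,-0.7,-0.4]'
python3 - <<'E'
from h import *
c=cam("wrist"); cv2.imwrite("pics/w12.png",c["color"]);c=cam("scene");s=c["color"]
cv2.imwrite("pics/s12z.png",cv2.resize(s[140:310,240:370],None,fx=4,fy=3.5,interpolation=2))
plan(472,220.6,250,50)
E
```

```text
clock: 18.95
eef_pos: [555.5, -265.9, 257.0]
tcp_rot: [3.134, 0.098, 0.014]
wrist_force: [0.5, 0.3, -0.1]
width: 26.4
t 19.05 pos [ 553.1 -264.5  252.3] toolx az 3.58 tooly az -86.42 z [ 0.002 -0.001 -1.   ] F [ 0.5 -0.4 -0.5] w 26.2 q [-0.56  0.42  1.54  0.    1.17  0.95]
rz -46.4 alt 313.6 shift [-1.014 -9.784  0.031]
```

View pics/w12.png

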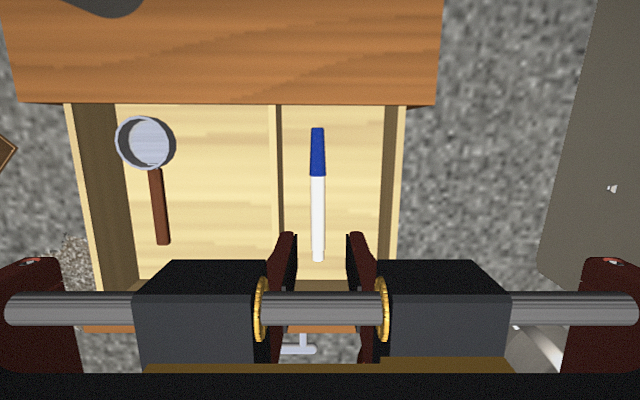

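View pics/s12z.png

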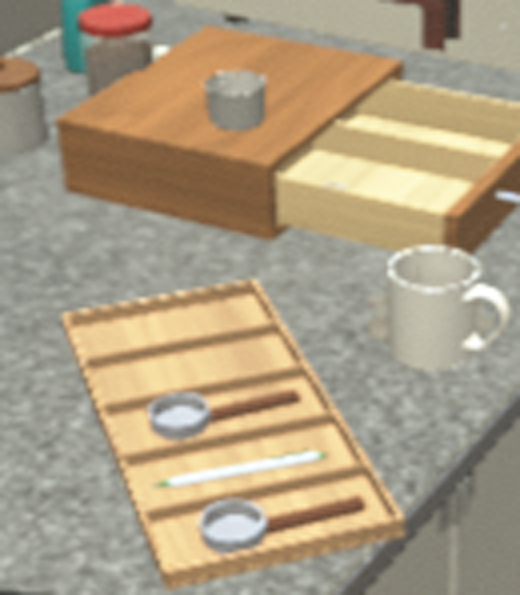

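The marker lies in the right compartment, columns 310-326. The middle scoop is next.

Run:
```python
from h import *
plan(483.2,234.7,155,50)
```

```text
t 19.05 pos [ 553.1 -264.5  252.3] toolx az 3.58 tooly az -86.42 z [ 0.002 -0.001 -1.   ] F [ 0.5 -0.4 -0.5] w 26.2 q [-0.56  0.42  1.54  0.    1.17  0.95]
rz -46.4 alt 313.6 shift [ -0.776 -10.054   1.932]
```

```bash
python3 -m crank '[0,0,-8,-0.1,-1.2,0,-0.35,0,0,-14,-0.2,-2.4,0,-0.35,0,0,-20,-0.3,-3.6,0,-0.35,0,0,-26,-0.4,-4.8,0,-0.35,0,0,-32,-0.5,-6,0,-0.35,0,0,-38,-0.6,-7.2,0,-0.35,0,0,-44,-0.7,-8.4,0.2,-0.35,0,0,-46.4,-0.78,-9.6,1,-0.35,0,0,-46.4,-0.78,-10.05,1.9,-0.35,0,0,-46.4,-0.78,-10.05,1.9,-0.35,0,0,-46.4,-0.78,-10.05,1.9,-0.35,0,0,-46.4,-0.78,-10.05,1.9,-0.35]' 25
python3 - <<'E'
from h import *
c=cam("wrist"); cv2.imwrite("pics/w13.png",c["color"]); print(proj(c,(446.6,191,14)),proj(c,(483.2,234.7,14)))
plan(483.2,234.7,88,50)
E
```

```text
clock: 20.55
eef_pos: [483.6, 233.9, 157.6]
tcp_rot: [2.848, 1.325, 0.003]
wrist_force: [0.8, 0.2, 0.5]
width: 28.8
[319.75637332 286.53242171] [319.55442175 217.14612878]
t 20.6 pos [483.7 234.  157.7] toolx az 49.9 tooly az -40.1 z [ 0.003  0.001 -1.   ] F [-0.  -0.8  0.2] w 28.9 q [ 0.32  0.45  1.8  -0.    0.89  1.02]
rz -0.1 alt 359.9 shift [ 0.002 -0.019  1.395]
```

View pics/w13.png

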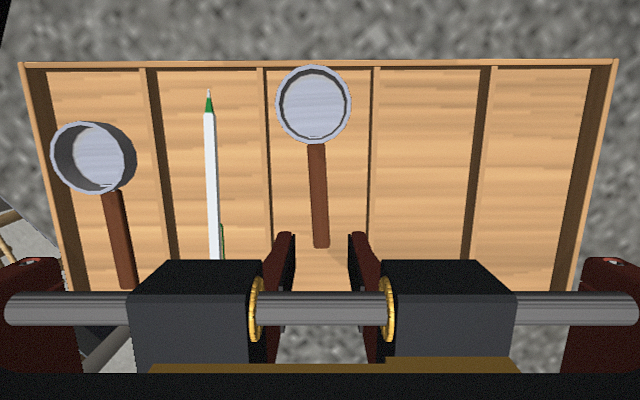

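The middle scoop has been knocked about 3 cm along its compartment: its handle now ends at (321,248) and its bowl is at (313,104). I'll re-measure it.

Run:
```python
from h import *
c=cam("wrist")
o=caddy(c,(275,68,368,256))
e=ray(c,321,248,13)[:2];b=ray(c,313,104,26)[:2];d=b-e;az=np.degrees(np.arctan2(d[1],d[0]))
g=e+57*d/np.linalg.norm(d);print(e,b,np.linalg.norm(d),az,"grasp",g)
plan(*g,88,az)
```

```text
handle [515.9 278.1] [468.2 214.7] len 79.3 mid [492.1 246.4] az 53.1 n 1746 px [318. 195.]
bowl [531.1 298.6] [531.1 298.6] len 0.0 mid [531.1 298.6] az 0.0 n 4170 px [313. 107.]
[468.125869   214.94502251] [531.49382656 298.40572461] 104.79115821610507 52.79223192442718 grasp [502.59417379 260.3425551 ]
t 20.65 pos [483.6 234.  157.7] toolx az 49.9 tooly az -40.1 z [ 0.002  0.001 -1.   ] F [-0.4  0.2 -0.3] w 28.3 q [0.32 0.45 1.8  0.   0.89 1.02]
rz -2.9 alt 357.1 shift [ 0.644 -0.05   1.395]
```

```bash
python3 -m crank '[0,0,-2.9,0.64,-0.04,0.3,-0.35,0,0,-2.9,0.64,-0.04,0.8,-0.35,0,0,-2.9,0.64,-0.04,1.2,-0.35,0,0,-2.9,0.64,-0.04,1.38,-0.35,0,0,-2.9,0.64,-0.04,1.38,-0.35,0,0,-2.9,0.64,-0.04,1.38,-0.35,0,0,-2.9,0.64,-0.04,1.38,-1,0,0,-2.9,0.64,-0.04,1.38,-1,0,0,-2.9,0.64,-0.04,1.38,-1,0,0,-2.9,0.64,-0.04,0.4,-1,0,0,-2.9,0.64,-0.04,-0.6,-1,0,0,-2.9,0.64,-0.04,-1.4,-1,0,0,-2.9,0.64,-0.04,-1.4,-1]' 30
python3 - <<'E'
from h import *
c=cam("wrist"); cv2.imwrite("pics/w14.png",c["color"]); 
w=wor(-13,7);print(w);plan(*w,215,3.6)
E
```

```text
clock: 22.28
eef_pos: [503.4, 261.4, 229.6]
tcp_rot: [2.812, 1.399, 0.011]
wrist_force: [0.3, -0.4, -0.8]
width: 12.7
[ 555.08611889 -192.33008965]
t 22.32 pos [502.2 260.9 227.5] toolx az 52.89 tooly az -37.11 z [ 0.003  0.001 -1.   ] F [-0.7  1.2 -0.2] w 12.7 q [0.36 0.39 1.67 0.   1.08 1.  ]
rz 49.3 alt -310.7 shift [-6.592  6.313  0.242]
```

View pics/w14.png

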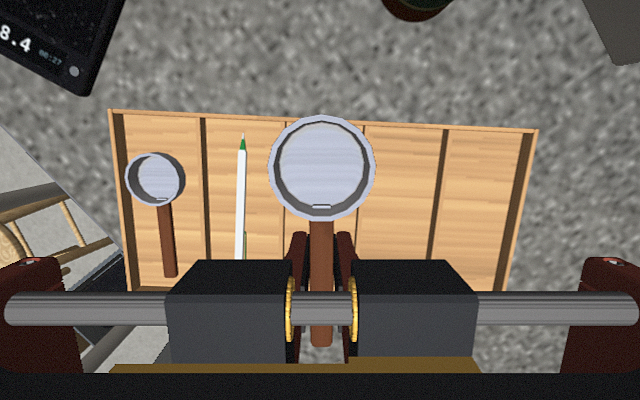

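```bash
python3 -m crank '[0,0,8,-1,0.9,0.1,-1,0,0,16,-2,1.9,0.1,-1,0,0,24,-3,2.8,0.1,-1,0,0,32,-4,3.8,0.1,-1,0,0,40,-5,4.8,0.1,-1,0,0,46,-6,5.7,0.24,-1,0,0,49.3,-6.59,6.31,0.24,-1,0,0,49.3,-6.59,6.31,0.24,-1,0,0,49.3,-6.59,6.31,0.24,-1,0,0,49.3,-6.59,6.31,0.24,-1,0,0,49.3,-6.59,6.31,0.24,-1]' 40
python3 - <<'E'
from h import *
c=cam("wrist"); cv2.imwrite("pics/w15.png",c["color"]); 
w=wor(-13,7);print(w);plan(*w,107.5,3.6)
E
```

```text
clock: 23.7
eef_pos: [554.0, -190.6, 214.0]
tcp_rot: [-3.139, -0.102, 0.001]
wrist_force: [-0.8, -0.2, 0.3]
width: 12.4
[ 555.08611889 -192.33008965]
t 23.75 pos [ 554.2 -190.8  214.2] toolx az 3.71 tooly az -86.29 z [-0.     0.001 -1.   ] F [ 0.8 -0.2  0.8] w 12.3 q [-0.45  0.43  1.64  0.    1.07  1.06]
rz 0.1 alt -359.9 shift [0.017 0.033 2.134]
```

View pics/w15.png

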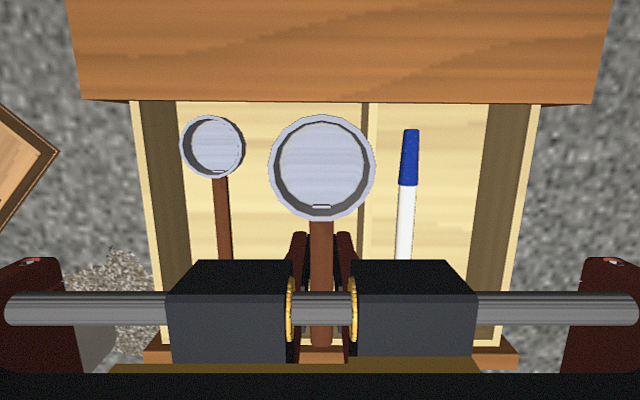

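```bash
python3 -m crank '[0,0,0,0.02,0.03,0.8,-1,0,0,0,0.02,0.03,1.5,-1,0,0,0,0.02,0.03,1.9,-1,0,0,0,0.02,0.03,2.14,-1,0,0,0,0.02,0.03,2.14,-1,0,0,0,0.02,0.03,2.14,-0.45,0,0,0,0.02,0.03,2.14,-0.45,0,0,0,0.02,0.03,2.14,-0.45,0,0,0,0.02,0.03,1.6,-0.45,0,0,0,0.02,0.03,0.6,-0.45,0,0,0,0.02,0.03,-0.7,-0.45,0,0,0,0.02,0.03,-0.7,-0.45]'
python3 - <<'E'
from h import *
c=cam("wrist"); cv2.imwrite("pics/w16.png",c["color"])
plan(434.2,300.1,155,47.7)
E
```

```text
clock: 25.25
eef_pos: [558.2, -195.3, 254.7]
tcp_rot: [3.135, 0.098, 0.015]
wrist_force: [0.9, -0.1, 1.1]
width: 24.3
t 25.3 pos [ 556.9 -194.6  252.4] toolx az 3.59 tooly az -86.41 z [ 0.006 -0.003 -1.   ] F [-0.8 -0.4  0.1] w 24.7 q [-0.45  0.39  1.6   0.    1.15  1.05]
rz -44.1 alt 315.9 shift [ -1.84  -10.035   1.907]
```

View pics/w16.png

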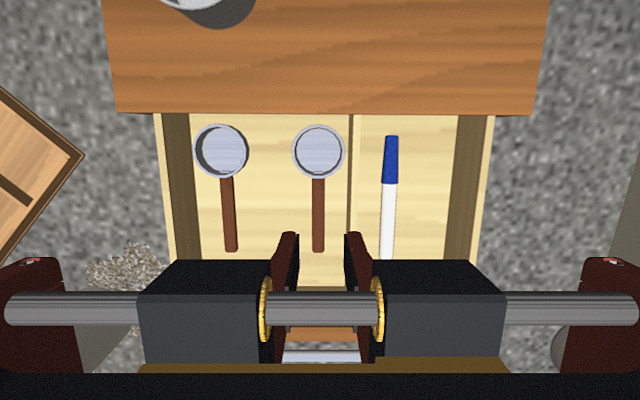

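Two scoops (bowls at (221,151) and (319,151)) and the marker are in place. The pen is next.

```bash
python3 -m crank '[0,0,-8,-0.2,-1.2,0,-0.36,0,0,-14,-0.4,-2.4,0,-0.36,0,0,-20,-0.6,-3.6,0,-0.36,0,0,-26,-0.8,-4.8,0,-0.36,0,0,-32,-1,-6,0,-0.36,0,0,-38,-1.2,-7.2,0,-0.36,0,0,-44,-1.5,-8.4,0.2,-0.36,0,0,-44,-1.8,-9.6,1,-0.36,0,0,-44,-1.84,-10.03,1.9,-0.36,0,0,-44,-1.84,-10.03,1.9,-0.36,0,0,-44,-1.84,-10.03,1.9,-0.36,0,0,-44,-1.84,-10.03,1.9,-0.36]' 25
python3 - <<'E'
from h import *
c=cam("wrist"); cv2.imwrite("pics/w17.png",c["color"]); print(proj(c,(434.2,300.1,10)))
plan(434.2,300.1,86.5,47.7)
E
```

```text
clock: 26.8
eef_pos: [433.4, 300.1, 155.7]
tcp_rot: [-2.875, -1.265, -0.004]
wrist_force: [1.2, 0.3, 0.4]
width: 28.2
[321.43875718 216.21722752]
t 26.85 pos [433.5 300.1 155.8] toolx az 47.49 tooly az -42.51 z [ 0.002  0.001 -1.   ] F [ 0.1 -1.  -0.5] w 28.0 q [ 0.47  0.44  1.82 -0.    0.88  1.22]
rz -0.2 alt 359.8 shift [0.006 0.009 1.386]
```

View pics/w17.png

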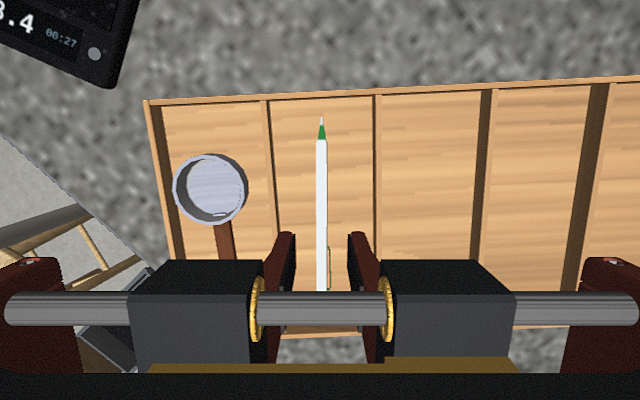

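```bash
python3 -m crank '[0,0,0,0,0.02,0.6,-0.36,0,0,0,0,0.02,1.1,-0.36,0,0,0,0,0.02,1.36,-0.36,0,0,0,0,0.02,1.39,-0.36,0,0,0,0,0.02,1.39,-0.36,0,0,0,0,0.02,1.39,-1,0,0,0,0,0.02,1.39,-1,0,0,0,0,0.02,1.39,-1,0,0,0,0,0.02,1.39,-1,0,0,0,0,0.02,0.4,-1,0,0,0,0,0.02,-0.6,-1,0,0,0,0,0.02,-1.4,-1,0,0,0,0,0.02,-1.4,-1,0,0,0,0,0.02,-1.4,-1]' 25
python3 - <<'E'
from h import *
c=cam("wrist"); cv2.imwrite("pics/w18.png",c["color"]); 
w=wor(-20,-101);print(w);plan(*w,215,3.6)
E
```

```text
clock: 28.6
eef_pos: [432.4, 299.9, 223.6]
tcp_rot: [-2.875, -1.268, 0.002]
wrist_force: [0.3, -0.9, -0.8]
width: 8.4
[ 554.8813079  -300.55650996]
t 28.65 pos [432.1 299.7 223. ] toolx az 47.59 tooly az -42.41 z [-0.002 -0.001 -1.   ] F [-0.6 -0.3 -0.2] w 8.5 q [0.47 0.34 1.76 0.   1.04 1.22]
rz 44.0 alt -316.0 shift [-7.208  9.91   0.167]
```

View pics/w18.png

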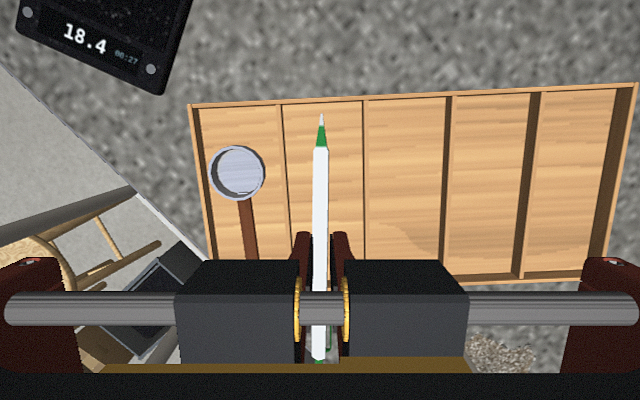

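```bash
python3 -m crank '[0,0,4,-0.7,1,0,-1,0,0,8,-1.4,1.9,0,-1,0,0,12,-2.1,2.9,0,-1,0,0,16,-2.8,3.9,0,-1,0,0,20,-3.5,4.8,0,-1,0,0,24,-4.2,5.8,0,-1,0,0,30,-5,6.9,0,-1,0,0,36,-5.8,8,0.1,-1,0,0,42,-6.5,9,0.17,-1,0,0,44,-7.2,9.91,0.17,-1,0,0,44,-7.2,9.91,0.17,-1,0,0,44,-7.2,9.91,0.17,-1,0,0,44,-7.2,9.91,0.17,-1,0,0,44,-7.2,9.91,0.17,-1]' 40
python3 - <<'E'
from h import *
c=cam("wrist"); cv2.imwrite("pics/w19.png",c["color"]); 
w=wor(-20,-101);print(w);plan(*w,106,3.6)
E
```

```text
clock: 30.4
eef_pos: [555.8, -298.2, 215.6]
tcp_rot: [-3.139, -0.101, 0.001]
wrist_force: [0.4, -0.3, 0.6]
width: 8.4
[ 554.8813079  -300.55650996]
t 30.45 pos [ 555.9 -298.4  215.8] toolx az 3.68 tooly az -86.32 z [-0.  0. -1.] F [-0.   0.7 -0.9] w 8.2 q [-0.6   0.49  1.53  0.    1.12  0.9 ]
rz 0.1 alt -359.9 shift [-0.023  0.043  2.195]
```

View pics/w19.png

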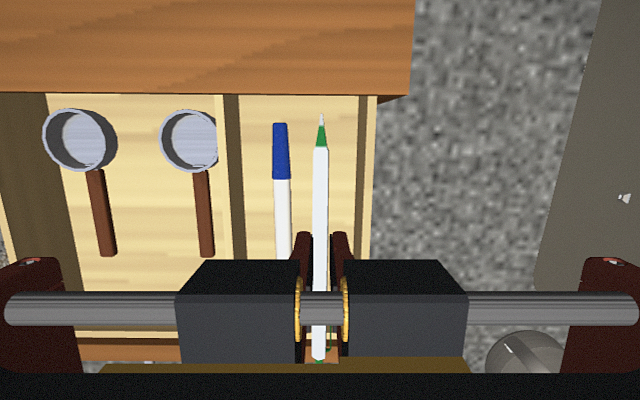

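Run:
```python
from h import *
c=cam("wrist")
print(ray(c,490,360,112),ray(c,525,332,112),ray(c,565,360,112))
```

```text
[ 472.44692485 -421.00441161  112.        ] [ 496.07893175 -440.21116303  112.        ] [ 475.81982869 -472.89988422  112.        ]
```

```bash
python3 -m crank '[0,0,0,-0.02,0.05,0.8,-1,0,0,0,-0.02,0.05,1.5,-1,0,0,0,-0.02,0.05,1.9,-1,0,0,0,-0.02,0.05,2.19,-1,0,0,0,-0.02,0.05,2.19,-1,0,0,0,-0.02,0.05,2.19,-0.55,0,0,0,-0.02,0.05,2.19,-0.55,0,0,0,-0.02,0.05,2.19,-0.55,0,0,0,-0.02,0.05,1.6,-0.55,0,0,0,-0.02,0.05,0.6,-0.55,0,0,0,-0.02,0.05,-0.7,-0.55,0,0,0,-0.02,0.05,-0.7,-0.55]'
python3 - <<'E'
from h import *
c=cam("wrist"); cv2.imwrite("pics/w20.png",c["color"])
e=np.array([330.4,285.9]);b=np.array([392.5,369.1]);d=b-e;g=e+57*d/np.linalg.norm(d);print(g)
plan(*g,155,52.8)
E
```

```text
clock: 32.0
eef_pos: [557.8, -304.2, 256.7]
tcp_rot: [3.134, 0.098, 0.014]
wrist_force: [0.6, 0.3, -0.5]
width: 19.9
[364.49449569 331.57893786]
t 32.05 pos [ 556.5 -303.3  254.2] toolx az 3.59 tooly az -86.41 z [ 0.005 -0.004 -1.   ] F [ 0.3 -0.1 -1. ] w 19.9 q [-0.61  0.45  1.49  0.    1.19  0.9 ]
rz -49.2 alt 310.8 shift [ -3.049 -12.921   1.916]
```

View pics/w20.png

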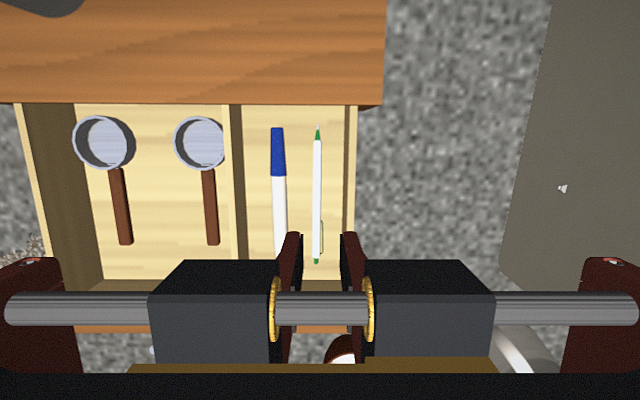

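The pen is in the right compartment at column 317, beside the marker. One scoop is left.

```bash
python3 -m crank '[0,0,-4,-0.2,-1.2,0,-0.35,0,0,-8,-0.4,-2.4,0,-0.35,0,0,-12,-0.6,-3.6,0,-0.35,0,0,-16,-0.8,-4.8,0,-0.35,0,0,-20,-1,-6,0,-0.35,0,0,-26,-1.3,-7.2,0,-0.35,0,0,-32,-1.7,-8.4,0,-0.35,0,0,-38,-2.1,-9.6,0,-0.35,0,0,-44,-2.5,-10.8,0.2,-0.35,0,0,-49.2,-3.05,-12,0.8,-0.35,0,0,-49.2,-3.05,-12.92,1.9,-0.35,0,0,-49.2,-3.05,-12.92,1.9,-0.35,0,0,-49.2,-3.05,-12.92,1.9,-0.35,0,0,-49.2,-3.05,-12.92,1.9,-0.35]' 25
python3 - <<'E'
from h import *
c=cam("wrist"); cv2.imwrite("pics/w21.png",c["color"])
plan(364.5,331.6,88,52.8)
E
```

```text
clock: 33.8
eef_pos: [363.1, 331.8, 156.3]
tcp_rot: [2.814, 1.395, 0.0]
wrist_force: [0.3, -0.1, 0.1]
width: 28.6
t 33.85 pos [363.4 331.9 156.7] toolx az 52.7 tooly az -37.3 z [ 0.001  0.    -1.   ] F [-0.1 -0.8 -0.2] w 28.8 q [ 0.6   0.4   1.9  -0.    0.84  1.25]
rz -0.1 alt 359.9 shift [0.007 0.02  1.374]
```

View pics/w21.png

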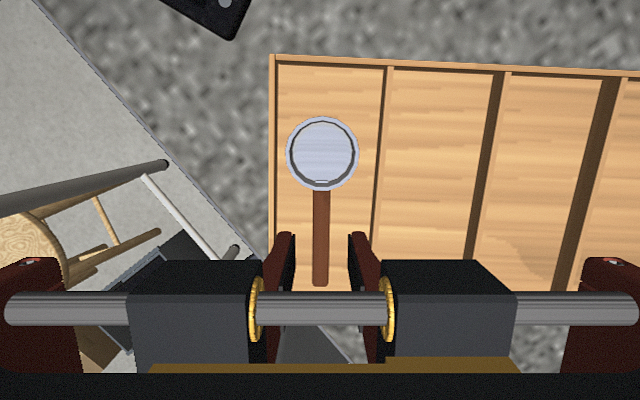

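```bash
python3 -m crank '[0,0,0,0,0.02,0.6,-0.35,0,0,0,0,0.02,1.1,-0.35,0,0,0,0,0.02,1.34,-0.35,0,0,0,0,0.02,1.37,-0.35,0,0,0,0,0.02,1.37,-0.35,0,0,0,0,0.02,1.37,-1,0,0,0,0,0.02,1.37,-1,0,0,0,0,0.02,1.37,-1,0,0,0,0,0.02,1.37,-1,0,0,0,0,0.02,0.4,-1,0,0,0,0,0.02,-0.6,-1,0,0,0,0,0.02,-1.4,-1,0,0,0,0,0.02,-1.4,-1,0,0,0,0,0.02,-1.4,-1]' 30
python3 - <<'E'
from h import *
c=cam("wrist"); cv2.imwrite("pics/w22.png",c["color"]); 
w=wor(-57,52);print(w);plan(*w,225,3.6)
E
```

```text
clock: 35.6
eef_pos: [362.8, 331.9, 225.2]
tcp_rot: [2.814, 1.397, -0.001]
wrist_force: [0.1, -0.9, -0.7]
width: 12.7
[ 508.34736946 -150.18166973]
t 35.65 pos [362.5 331.7 224.6] toolx az 52.79 tooly az -37.21 z [-0.002 -0.001 -1.   ] F [-0.1 -0.5 -1.1] w 12.7 q [0.6  0.3  1.83 0.   1.01 1.25]
rz 49.2 alt -310.8 shift [-5.912e+00  8.150e+00 -2.000e-03]
```

View pics/w22.png

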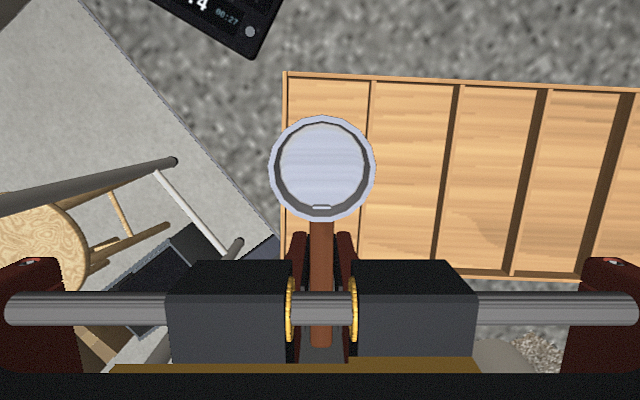

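```bash
python3 -m crank '[0,0,5,-0.7,1,-0.1,-1,0,0,10,-1.4,1.9,-0.1,-1,0,0,15,-2.1,2.9,-0.1,-1,0,0,21,-2.8,3.9,-0.1,-1,0,0,28,-3.5,4.8,-0.1,-1,0,0,35,-4.2,5.8,-0.1,-1,0,0,42,-5,6.9,-0.1,-1,0,0,49.2,-5.7,8,0,-1,0,0,49.2,-5.75,8.25,0,-1,0,0,49.2,-5.75,8.25,0,-1,0,0,49.2,-5.75,8.25,0,-1,0,0,49.2,-5.75,8.25,0,-1]' 40
python3 - <<'E'
from h import *
c=cam("wrist"); cv2.imwrite("pics/w23.png",c["color"]); 
w=wor(-46,52);print(w);plan(*w,107.5,3.6)
E
```

```text
clock: 37.15
eef_pos: [517.1, -144.4, 225.5]
tcp_rot: [-3.139, -0.102, 0.002]
wrist_force: [-0.8, -0.4, -0.6]
width: 12.3
[ 519.32566348 -149.49097402]
t 37.2 pos [ 517.3 -144.6  225.7] toolx az 3.71 tooly az -86.29 z [-0.001  0.001 -1.   ] F [ 0.   0.5 -0. ] w 12.5 q [-0.4   0.35  1.74  0.    1.05  1.1 ]
rz 0.1 alt -359.9 shift [0.035 0.101 2.364]
```

View pics/w23.png

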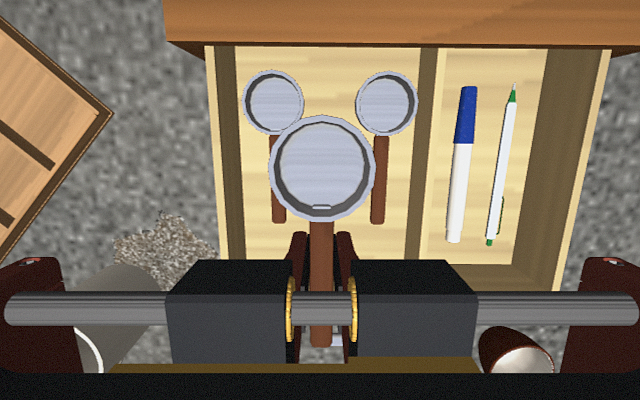

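Run:
```python
from h import *
c=cam("wrist")
for n,p,z in (("A",(274,101),44),("C",(386,103),44),("A end",(279,223),32),("C end",(378,223),32),("panel inner",(400,263),78),("panelL",(232,258),78),("held",(322,168),171),("unit edge",(400,45),100)): print(n,loc(ray(c,*p,z)))
```

```text
A [36.9 94.7]
C [35.7  5.8]
A end [-68.3  95.5]
C end [-68.1   5.1]
panel inner [-86.3  -5. ]
panelL [-82.4 126.8]
held [ 1.2 56.9]
unit edge [65.6 10.1]
```

```bash
python3 - <<'E'
from h import *
w=wor(-46,50.2);plan(*w,107.5,3.6)
E
python3 -m crank '[0,0,0,0.03,0.13,0.8,-1,0,0,0,0.03,0.13,1.6,-1,0,0,0,0.03,0.13,2.1,-1,0,0,0,0.03,0.13,2.36,-1,0,0,0,0.03,0.13,2.36,-1,0,0,0,0.03,0.13,2.36,-0.45,0,0,0,0.03,0.13,2.36,-0.45,0,0,0,0.03,0.13,2.36,-0.45,0,0,0,0.03,0.13,1.6,-0.45,0,0,0,0.03,0.13,0.6,-0.45,0,0,0,0.03,0.13,-0.7,-0.45,0,0,0,0.03,0.13,-0.7,-0.45]'
python3 - <<'E'
from h import *
c=cam("wrist"); cv2.imwrite("pics/w24.png",c["color"]);c=cam("scene");cv2.imwrite("pics/s24.png",c["color"])
st()
E
```

```text
t 37.25 pos [ 517.6 -144.9  225.8] toolx az 3.7 tooly az -86.3 z [-0.  0. -1.] F [-0.5  0.1  0.3] w 12.3 q [-0.4   0.35  1.73  0.    1.05  1.1 ]
rz 0.1 alt -359.9 shift [0.03  0.131 2.366]
clock: 38.75
eef_pos: [522.6, -153.8, 265.9]
tcp_rot: [3.136, 0.098, 0.015]
wrist_force: [1.0, -0.6, -0.2]
width: 24.0
t 38.85 pos [ 520.1 -152.7  261.7] toolx az 3.59 tooly az -86.41 z [ 0.002 -0.001 -1.   ] F [ 0.8  0.  -0.4] w 23.8 q [-0.41  0.32  1.69  0.    1.13  1.09]
```

View pics/w24.png

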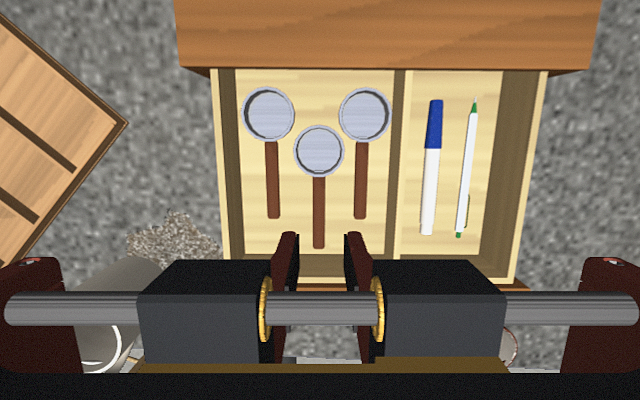

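View pics/s24.png

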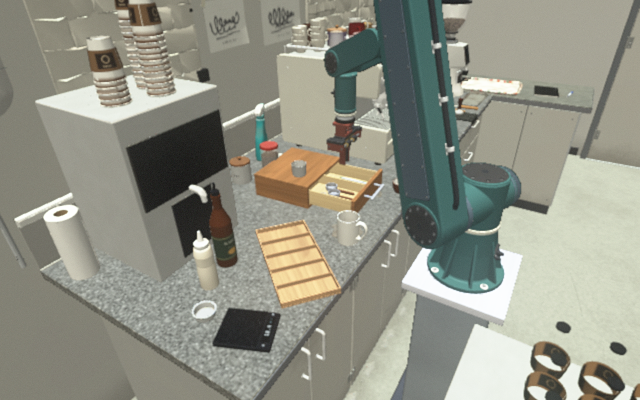

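All three scoops are in the left compartment and the marker and pen in the right, with the caddy empty. Before choosing the pushing pose I'll check the clearance around the handle.

Run:
```python
from h import *
c=cam("side"); cv2.imwrite("pics/sd24.png",cv2.resize(c["color"][150:290,300:500],None,fx=4,fy=4,interpolation=2))
print("espresso",ray(c,404,258,0),"jug",ray(c,448,262,0))
w=wor(-212,0);print(w);plan(*w,200,3.6)
```

```text
espresso [ 368.92712864 -357.1869046     0.        ] jug [ 370.05416624 -534.40451247    0.        ]
[ 356.91833357 -211.81159014]
t 38.9 pos [ 519.4 -152.4  260.3] toolx az 3.59 tooly az -86.41 z [-0.001  0.    -1.   ] F [-0.9  0.6 -0.4] w 24.1 q [-0.41  0.32  1.69  0.    1.13  1.09]
rz -0.0 alt 360.0 shift [-3.316  0.982  1.208]
```

View pics/sd24.png

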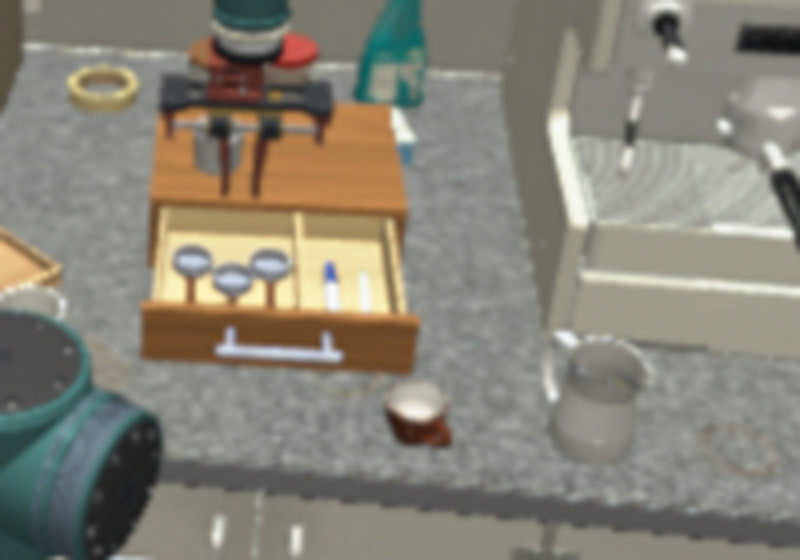

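```bash
python3 -m crank '[0,0,0,-0.9,0.3,0,-1,0,0,0,-1.9,0.6,0,-1,0,0,0,-2.8,0.9,0,-1,0,0,0,-3.32,0.98,0.5,-1,0,0,0,-3.32,0.98,1.2,-1,0,0,0,-3.32,0.98,1.2,-1,0,0,0,-3.32,0.98,1.2,-1,0,0,0,-3.32,0.98,1.2,-1]' 20
python3 - <<'E'
from h import *
c=cam("wrist"); cv2.imwrite("pics/w25.png",c["color"])
w=wor(-205,0);plan(*w,120,3.6)
E
```

```text
clock: 39.9
eef_pos: [358.1, -212.2, 201.4]
tcp_rot: [3.139, 0.099, 0.002]
wrist_force: [-0.1, 0.4, -0.4]
width: 0.2
t 39.95 pos [ 358.1 -212.2  201.5] toolx az 3.62 tooly az -86.38 z [ 0.001 -0.001 -1.   ] F [1.2 0.  0.3] w 0.6 q [-0.7   0.23  2.01  0.    0.9   0.81]
rz 0.0 alt -360.0 shift [ 0.116 -0.011  1.63 ]
```

View pics/w25.png

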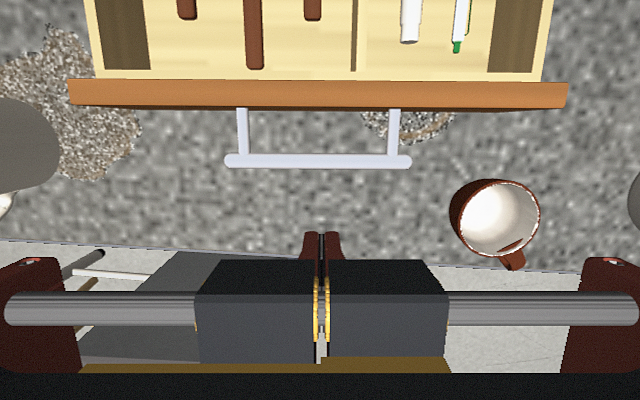

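```bash
python3 - <<'E'
from h import *
c=cam("wrist"); print(loc(ray(c,226,161,67)),loc(ray(c,411,161,67)))
E
python3 -m crank '[0,0,0,0,0,0.6,-1,0,0,0,0,0,1.2,-1,0,0,0,0,0,1.63,-1,0,0,0,0,0,1.63,-1,0,0,0,0,0,1.63,-1,0,0,0,0.3,0,1.63,-1,0,0,0,0.5,0,1.63,-1,0,0,0,0.8,0,1.63,-1,0,0,0,1.1,0,1.63,-1]'; python3 -c "
from h import *
st();s=manip.read_state();print(loc(s['eef_pos']))"
```

```text
[-168.    64.4] [-167.9  -61.8]
clock: 41.12
eef_pos: [413.4, -208.4, 119.4]
tcp_rot: [3.14, 0.099, 0.0]
wrist_force: [-2.2, -0.4, 0.5]
width: 0.2
t 41.12 pos [ 413.4 -208.4  119.4] toolx az 3.6 tooly az -86.4 z [ 0. -0. -1.] F [-2.2 -0.4  0.5] w 0.2 q [-0.62  0.43  1.99 -0.    0.72  0.89]
[-155.4   -0.2]
```

```bash
python3 -m crank '[0,0,0,0.25,0,0,-1,0,0,0,0.5,0,0,-1,0,0,0,0.75,0,0,-1,0,0,0,1,0,0,-1,0,0,0,1.25,0,0,-1,0,0,0,1.5,0,0,-1,0,0,0,1.75,0,0,-1,0,0,0,2,0,0,-1,0,0,0,2.2,0,0,-1,0,0,0,2.4,0,0,-1,0,0,0,2.6,0,0,-1,0,0,0,2.75,0,0,-1,0,0,0,2.75,0,0,-1]'; python3 -c "
from h import *
st();s=manip.read_state();print(loc(s['eef_pos']));c=cam('wrist');cv2.imwrite('pics/w26.png',c['color']);s=cam('scene')['color'];cv2.imwrite('pics/s26z.png',cv2.resize(s[130:260,235:395],None,fx=5,fy=4.5,interpolation=2))"
```

```text
clock: 42.75
eef_pos: [550.3, -199.8, 119.3]
tcp_rot: [3.14, 0.099, 0.002]
wrist_force: [-1.1, 0.3, -0.8]
width: 0.5
t 42.75 pos [ 550.3 -199.8  119.3] toolx az 3.6 tooly az -86.4 z [ 0.001 -0.    -1.   ] F [-1.1  0.3 -0.8] w 0.5 q [-0.47  0.55  1.72  0.    0.87  1.04]
[-18.3  -0.2]
```

View pics/w26.png

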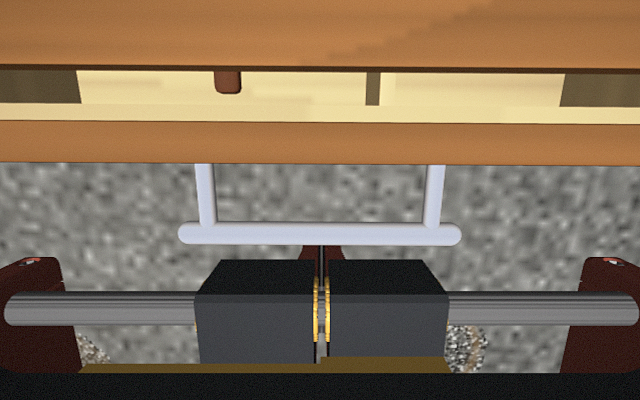

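View pics/s26z.png

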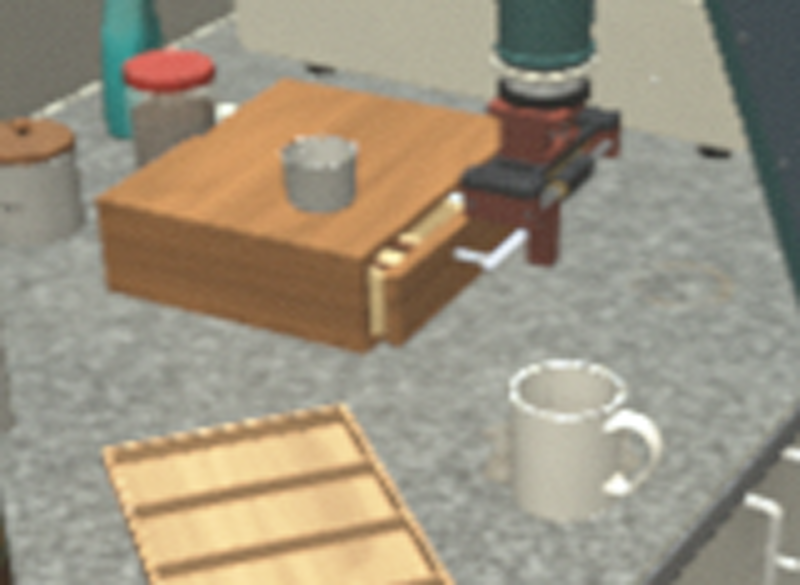

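About 18 mm remains. I'll close it in small steps and watch the force.

```bash
python3 -m crank '[0,0,0,0.1,0,0,-1,0,0,0,0.2,0,0,-1,0,0,0,0.28,0,0,-1,0,0,0,0.32,0,0,-1,0,0,0,0.32,0,0,-1]'; python3 -m crank '[0,0,0,0.03,0,0,-1,0,0,0,0.06,0,0,-1,0,0,0,0.06,0,0,-1]'
```

```text
clock: 43.48
eef_pos: [565.8, -199.0, 119.3]
tcp_rot: [3.14, 0.099, 0.001]
wrist_force: [-0.1, 0.1, 0.1]
width: 0.8
clock: 43.85
eef_pos: [568.0, -198.8, 119.2]
tcp_rot: [3.14, 0.099, -0.001]
wrist_force: [-3.3, -1.1, 2.3]
width: 0.4
```

```bash
python3 -c "
from h import *
st();c=cam('wrist');cv2.imwrite('pics/w27.png',c['color'])"
```

```text
t 43.85 pos [ 568.  -198.8  119.2] toolx az 3.6 tooly az -86.4 z [-0.001 -0.    -1.   ] F [-3.3 -1.1  2.3] w 0.4 q [-0.45  0.57  1.68 -0.    0.89  1.06]
```

View pics/w27.png

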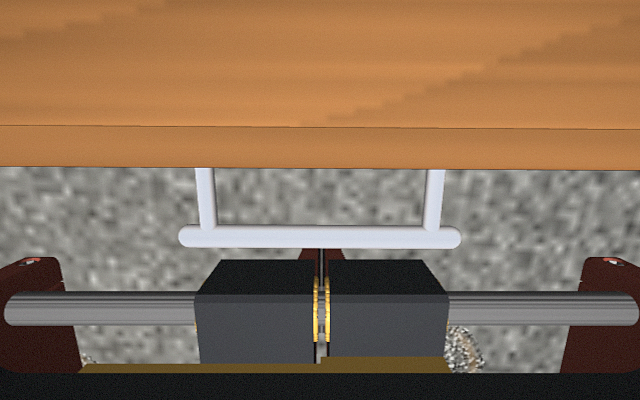

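The drawer looks almost shut, with no gap visible. A little more push should confirm the stop.

```bash
python3 -m crank '[0,0,0,0.03,0,0,-1,0,0,0,0.05,0,0,-1,0,0,0,0.05,0,0,-1]';python3 -m crank '[0,0,0,0.03,0,0,-1,0,0,0,0.05,0,0,-1,0,0,0,0.05,0,0,-1]'
```

```text
clock: 44.28
eef_pos: [568.4, -198.7, 119.2]
tcp_rot: [-3.14, -0.099, 0.008]
wrist_force: [-9.7, -4.2, 7.1]
width: 0.6
clock: 44.65
eef_pos: [568.8, -198.7, 119.1]
tcp_rot: [-3.139, -0.1, 0.015]
wrist_force: [-15.9, -5.0, 12.6]
width: 0.7
```

It's against the stop: the force rises to 16 N with no travel. I'll back off, lift clear, and check everything.

```bash
python3 -m crank '[0,0,0,-0.2,0,0,-1,0,0,0,-0.6,0,0,-1,0,0,0,-1,0,0,-1,0,0,0,-1,0,-1,-1,0,0,0,-1.2,0,-2,-1,0,0,0,-1.5,0,-3,-1,0,0,0,-1.5,0,-4,-1,0,0,0,-1.5,0,-4,-1,0,0,0,-1.5,0,-4,-1]'; python3 -c "
from h import *
st();c=cam('wrist');cv2.imwrite('pics/w28.png',c['color'])
P=[ray(c,*p,67) for p in ()]
s=cam('scene')['color'];cv2.imwrite('pics/s28.png',s);cv2.imwrite('pics/s28z.png',cv2.resize(s[130:260,235:395],None,fx=5,fy=4.5,interpolation=2))
a=cv2.imread('pics/scene0.png').astype(int);d=np.abs(a-s).sum(2)>90;print([ (P.min(0),P.max(0)) for P in comps(d,15)])"
```

```text
clock: 45.78
eef_pos: [498.6, -202.8, 318.9]
tcp_rot: [-3.14, -0.098, -0.001]
wrist_force: [0.1, 0.2, -0.3]
width: 0.4
t 45.77 pos [ 498.6 -202.8  318.9] toolx az 3.59 tooly az -86.41 z [ 0.001  0.    -1.   ] F [ 0.1  0.2 -0.3] w 0.4 q [-0.52  0.25  1.62  0.    1.26  0.99]
[(array([336.,   0.], dtype=float32), array([410., 163.], dtype=float32)), (array([411.,   0.], dtype=float32), array([427., 111.], dtype=float32)), (array([427.,   0.], dtype=float32), array([433.,  29.], dtype=float32)), (array([435.,   0.], dtype=float32), array([445.,  46.], dtype=float32)), (array([436.,   0.], dtype=float32), array([494., 107.], dtype=float32)), (array([424.,  31.], dtype=float32), array([432.,  35.], dtype=float32)), (array([391.,  50.], dtype=float32), array([448., 244.], dtype=float32)), (array([338., 100.], dtype=float32), array([373., 146.], dtype=float32)), (array([434., 109.], dtype=float32), array([460., 204.], dtype=float32)), (array([439., 118.], dtype=float32), array([441., 127.], dtype=float32)), (array([400., 147.], dtype=float32), array([404., 156.], dtype=float32)), (array([309
[... 324 characters left out ...]
ray([485., 205.], dtype=float32)), (array([499., 182.], dtype=float32), array([525., 221.], dtype=float32)), (array([461., 198.], dtype=float32), array([470., 215.], dtype=float32)), (array([419., 203.], dtype=float32), array([427., 214.], dtype=float32)), (array([449., 214.], dtype=float32), array([463., 229.], dtype=float32)), (array([268., 227.], dtype=float32), array([302., 239.], dtype=float32)), (array([268., 239.], dtype=float32), array([306., 250.], dtype=float32)), (array([277., 251.], dtype=float32), array([314., 266.], dtype=float32)), (array([279., 269.], dtype=float32), array([320., 278.], dtype=float32)), (array([290., 281.], dtype=float32), array([331., 298.], dtype=float32))]
```

View pics/w28.png

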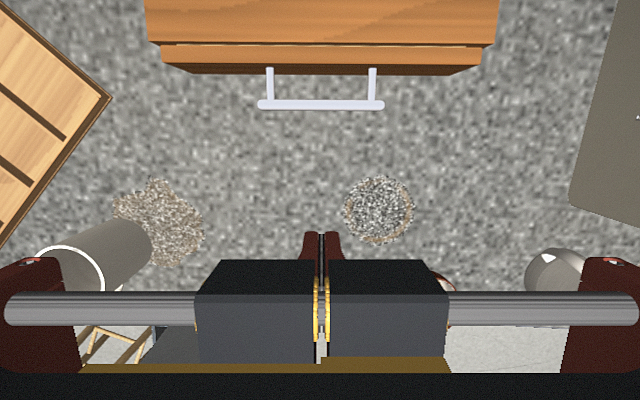

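View pics/s28z.png

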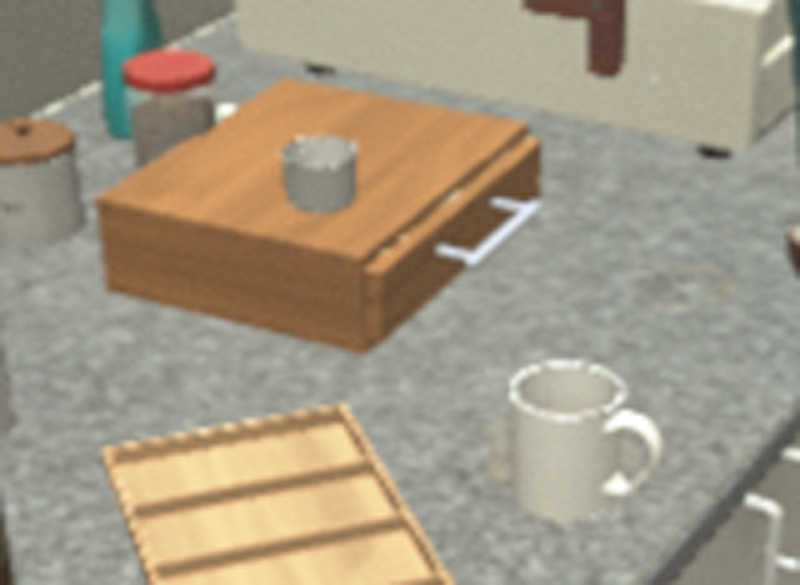

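View pics/s28.png

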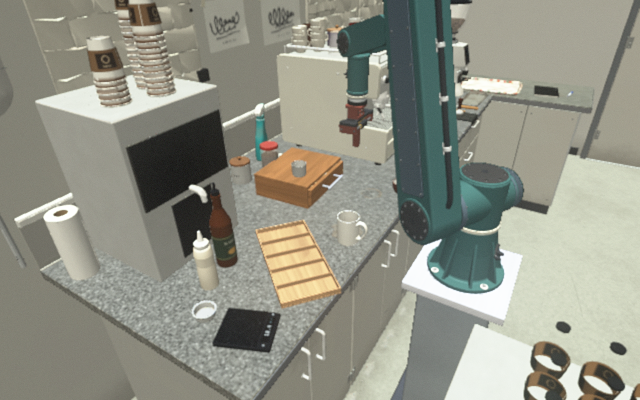

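Run:
```python
from h import *
c=cam("wrist")
for n,p,z in (("bar",(321,104.5),67.5),("face top edge",(321,42),100),("panel front top",(321,67),86),("panel back top",(321,46),86),("face bottom?",(321,45),88)): print(n,loc(ray(c,*p,z)))
cv2.imwrite("pics/w28z.png",cv2.resize(c["color"][0:120,130:520],None,fx=2,fy=4,interpolation=2))
s=cam("side")["color"];cv2.imwrite("pics/sd28z.png",cv2.resize(s[160:260,310:470],None,fx=5,fy=5,interpolation=2))
```

```text
bar [14.8  1. ]
face top edge [64.6  1. ]
panel front top [46.7  1. ]
panel back top [64.4  1. ]
face bottom? [64.8  1. ]
```

View pics/w28z.png

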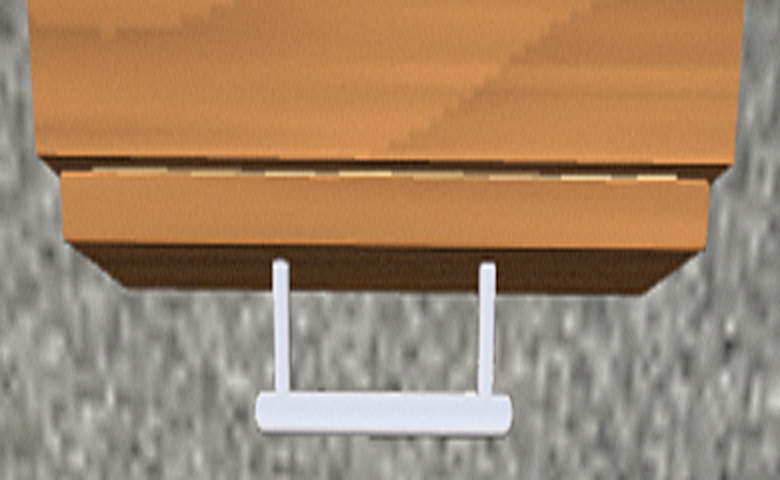

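View pics/sd28z.png

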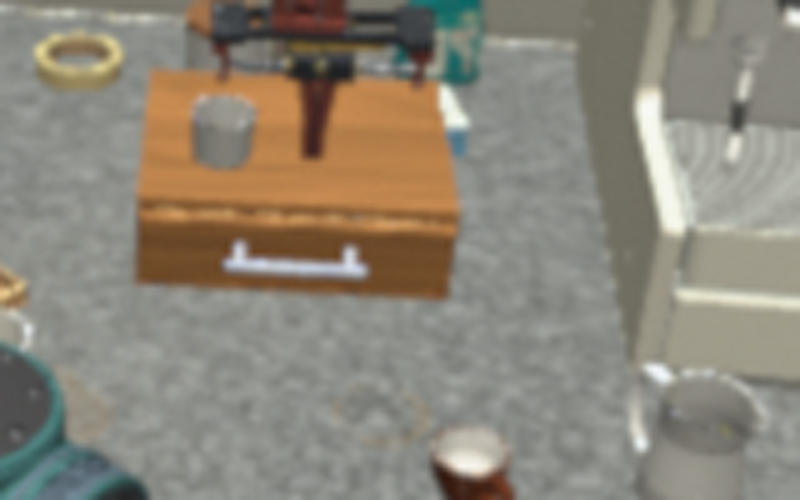

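Run:
```python
from h import *
a=cv2.imread('pics/side0.png').astype(int);s=cam('side')["color"];d=np.abs(a-s).sum(2)>90
print([(P.min(0).astype(int).tolist(),P.max(0).astype(int).tolist()) for P in comps(d,15)])
st(); print(manip.close_job())
```

```text
[([232, 14], [516, 270]), ([336, 92], [352, 111]), ([352, 149], [397, 191]), ([242, 153], [246, 169]), ([486, 159], [495, 161]), ([253, 195], [258, 198]), ([280, 198], [284, 209]), ([337, 201], [400, 222]), ([275, 211], [280, 219]), ([313, 248], [340, 291]), ([283, 257], [309, 280]), ([303, 269], [318, 283]), ([284, 288], [315, 297])]
t 46.02 pos [ 498.1 -202.7  317.8] toolx az 3.59 tooly az -86.41 z [-0.002  0.002 -1.   ] F [-0.1 -0.4  0.1] w 0.3 q [-0.52  0.26  1.62  0.    1.27  0.99]
the job is handed in; nothing more can be done
None
```

The job is done and handed in after 46 s. All three scoops are in the drawer's left compartment, the marker and pen are in the right one, and the drawer is pushed shut. One scoop had been knocked about 3 cm along its caddy compartment, so I measured it again before gripping it.

Last checks:
- **Items:** the last picture before closing showed all five lying flat in the correct compartments, with the caddy empty.
- **Drawer:** it closed against a firm stop, with the push force rising to about 16 N and almost no further movement. The handle bar measured about 50 mm from the unit's front, against an expected 51 mm.
- **One doubt:** the final pictures show a thin, broken light line above the drawer panel. My travel estimate also leaves up to 3 mm unaccounted for, which is within my measuring error. I read the drawer as fully shut but could not measure it to better than a few millimetres.
- **Other objects:** comparing before and after in the scene view showed changes only at the arm, the drawer and the caddy items. In the side view I only listed the changed areas, and one large area, mostly the arm, covers much of the counter. The gripper was clear of everything at the end.

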